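# Tip the shaker lids into the washing-up bowl

### The arm

A 6-joint arm with a two-finger parallel gripper is mounted at the origin on the work surface. World frame = base frame: x ahead of the robot, y to its left, z up, the work surface at z = 0. Lengths are in m, angles in rad, forces in N, time in s.
With the tool pointing down it reaches from about 0.375 to 0.9 m from the base axis. Payload 3.1 kg.
Tool frame: the origin (TCP) lies at the very end of the fingers, on their centre line; the grasp point (between the pads) lies 19 mm behind it; z points along the fingers, y is the line along which they close (so a half turn about z gives the same grasp; the last joint's range is limited). The gripper opens to 87 mm and grips with 3 to 60 N. Pads are 19 mm wide; open, the fingers measure 117 mm over their backs; the gripper's body (75 mm by 190 mm) begins 51 mm behind the grasp point.
Start: joints at [-1.379, 0.527, 1.433, -0, 1.181, -0.178], TCP at [0.226, -0.582, 0.184] pointing down, gripper open.
Joint ranges: [-3.08, 3.08], [-0.75, 2.2], [0.22, 2.44], [-1.43, 4.57], [0, 2.65], [-2.85, 2.85]. Speed limits (rad/s): [2.79, 2.79, 3.14, 3.14, 3.14, 3.14].

### API

Orientations are given as a unit quaternion [x, y, z, w].
In Python, from rig import bot, optics gives the robot as it stands. The module is installed in compiled form; this text tells all that it offers.
- The arm moves only by the tool drive_tool, never from a script. Its argument "targets" is one flat list of numbers, 7 for each row, row after row: the finger opening in mm, from 0 to 87, then the shift along the tool's x, y, z in mm, then the turn, a rotation vector about the tool's x, y, z in rad. In form: [hand, tx, ty, tz, wx, wy, wz, hand, tx, ty, tz, wx, wy, wz, ...]. A call has 1 to 5 rows; each row shifts and turns the commanded pose from where the row before left it, along the tool's axes as they then stand; what a row does not reach is not made up. A row lasts 1/12 s, in which the tool goes at most 41.7 mm and 7.16 degrees, less where a joint would pass 70% of its speed; a pose out of reach is approached as far as the arm can. A call is refused whole if a number of a shift passes 41.7 or a number of a turn 0.125, either way. A call with a gripper value outside its range is refused whole. The fingers move at their own pace and stop on an object; "newtons" is the grip in N (left out, the last holds). Time passes only in rows, so rows that do not move let the fingers close. It gives the time, the measured TCP pose, the force, the opening and the grip force at its end, in the units of the state.
- bot.sense(): the state, without advancing time (a new reading comes with each control period).
- optics.grab_frame(name): name is "scene" or "top" or "wrist"; returns a dict with "image" (420x560x3 uint8, red, green, blue), "camera_matrix" (3x3 intrinsics, pixels), "rvec" (rotation vector, rad) and "tvec" (3), from world to camera coordinates, as OpenCV has them; the wrist camera has in their place "tool_from_camera" (4x4, takes a point from camera to tool coordinates, whose origin is the TCP and whose axes are the flange's). Camera axes: x right, y down, z forward; pixel columns grow to the right and rows downward; lengths in m; the calibration is good to about 2 mm. The wrist camera is an equidistant fisheye: a pixel r from the principal point sees the ray r / f radians off the axis. A picture is of the moment at which its call begins: read the wrist's pose just before it. There is no depth.
- bot.hand_in(): hands the job in; it is judged then, once.
The state is a dict: "time": time; "joint_positions": joint angles; "dq": joint speeds; "tau": joint torques, N m; "position": TCP position; "tcp_rot": TCP orientation; "wrist_force": force on the tool from outside, world axes, zero at the start; "moment": the same for the moment, N m; "grip_width": finger opening in m; "grasp_force": force on a finger pad.
Only numpy, scipy, OpenCV 4.12 (cv2) and the standard library are available. Lean on these libraries where they do the work, as an engineer would, in place of code of your own. Each camera call takes 0.05 s, during which the arm holds its last target. There are 200 camera calls.

### The job

Load every loose steel shaker lid that is on the table into the tub of the little tip barrow; once all of them are in it, lift the barrow's handle so that they tip forward over the wheel into the red bowl, and lower the barrow back onto its legs (a lid that misses may be put into the bowl by hand). Then press the soap pump's head fully down to its stop over the bowl and let it come back up; leave the bowl where it is, under the spout, and do not knock over or shift the other things.

Things in the scene. Friction and masses are not known exactly. Their poses are not given: they have to be found in the camera images.
- tub (a joint): tilt of the barrow's tub about its wheel axle, rad: 0 = on its legs, 1.2 = fully forward at its stop (the handle rises). About 0.6 kg; falls back by itself from small angles; near full tilt it may stay tipped and must be brought back. Lids slide out from about 0.9 rad.
- tub_handle (a point): middle of the barrow's cross handle: level round wooden bar, 14 mm diameter, 98 mm clear between the shafts it joins. At rest 125 mm above the table, 235 mm behind the axle, 60 mm higher than it, 100 mm behind the tub's rear wall. Moves on an arc of 243 mm radius about the axle, up to 308 mm high; can turn between the fingers. Turns with the tub: x towards the wheel, y along the bar.
- axle (a point): centre of the barrow's rubber wheel (124 mm diameter, 26 mm wide), 65 mm above the table; the wheel is chocked and does not move. x points level forward, the way the load is tipped; y along the axle.
- tub_floor (a point): centre of the floor of the barrow's open aluminium tub, at rest 129 mm above the table, 45 mm behind the axle. Floor 110 mm wide, 177 mm long, rising towards the wheel by 16 deg (rear end 104, front edge 153 mm high); walls 4 mm thick, 45 mm high at sides and rear, none at the front. Turns with the tub; at rest x level forward, z up (not tilted with the floor).
- bowl: red plastic bowl, loose, 0.3 kg, 172 mm across the rim, 132 mm across its foot, 48 mm high, wall 4 mm; origin at the centre of its underside. It stands just ahead of the wheel, where the tipped load lands.
- pump (a joint): how far the soap pump's head is pressed, m: 0 = up, 0.015 = at its stop. Sprung: 2 N to start, 6 N at the stop.
- pump_top (a point): centre of the top of the pump's head, a flat steel disc of 34 mm diameter, 171 mm above the table, on a fixed white soap bottle (64 mm diameter) beyond the bowl. Pressed straight down.
- spout (a point): end of the pump's steel spout, which points from the head back over the bowl.
- lid0: loose steel lid of a spice shaker: shallow cap, 38 mm diameter, 26 mm high, about 35 g, with four tiny holes in its slightly domed top; origin at the centre of its flat underside, z out of its top. Stands upright at the start; may be absent (four to six are there).
- lid1: loose steel lid of a spice shaker: shallow cap, 38 mm diameter, 26 mm high, about 35 g, with four tiny holes in its slightly domed top; origin at the centre of its flat underside, z out of its top. Stands upright at the start; may be absent (four to six are there).
- lid2: loose steel lid of a spice shaker: shallow cap, 38 mm diameter, 26 mm high, about 35 g, with four tiny holes in its slightly domed top; origin at the centre of its flat underside, z out of its top. Stands upright at the start; may be absent (four to six are there).
- lid3: loose steel lid of a spice shaker: shallow cap, 38 mm diameter, 26 mm high, about 35 g, with four tiny holes in its slightly domed top; origin at the centre of its flat underside, z out of its top. Stands upright at the start; may be absent (four to six are there).
- lid4: loose steel lid of a spice shaker: shallow cap, 38 mm diameter, 26 mm high, about 35 g, with four tiny holes in its slightly domed top; origin at the centre of its flat underside, z out of its top. Stands upright at the start; may be absent (four to six are there).
- lid5: loose steel lid of a spice shaker: shallow cap, 38 mm diameter, 26 mm high, about 35 g, with four tiny holes in its slightly domed top; origin at the centre of its flat underside, z out of its top. Stands upright at the start; may be absent (four to six are there).
- shaker0: bystander: empty glass shaker without lid, 44 mm diameter, 62 mm high, standing among the lids; origin at the centre of its underside. Leave it standing.
- shaker1: bystander: empty glass shaker without lid, 44 mm diameter, 62 mm high, standing among the lids; origin at the centre of its underside. Leave it standing.
- mug: bystander: blue mug, 80 mm diameter, 85 mm high, behind the soap bottle; origin at the centre of its underside.
- mill: bystander: wooden pepper mill, 52 mm diameter, 145 mm high, at the left back; origin at the centre of its underside.
- whisk: bystander: steel whisk, 260 mm long, lying behind the barrow; origin under its middle, x along it.
Mind the look-alikes: they are no part of the job. Leave any pink look-alike of the lid4 alone. Leave any blue look-alike of the lid3 alone.

How it is judged:
On the way, in this order (a step that is already met when the one before it is completed fails the run):
1. all lids that are there lie in the barrow's tub, barrow on its legs (x of lid0 in the frame of tub_floor between -0.11 and 0.11 m and y of lid0 in the frame of tub_floor between -0.062 and 0.062 m and z of lid0 in the frame of tub_floor between -0.035 and 0.085 m and x of lid1 in the frame of tub_floor between -0.11 and 0.11 m and y of lid1 in the frame of tub_floor between -0.062 and 0.062 m and z of lid1 in the frame of tub_floor between -0.035 and 0.085 m and x of lid2 in the frame of tub_floor between -0.11 and 0.11 m and y of lid2 in the frame of tub_floor between -0.062 and 0.062 m and z of lid2 in the frame of tub_floor between -0.035 and 0.085 m and x of lid3 in the frame of tub_floor between -0.11 and 0.11 m and y of lid3 in the frame of tub_floor between -0.062 and 0.062 m and z of lid3 in the frame of tub_floor between -0.035 and 0.085 m and x of lid4 in the frame of tub_floor between -0.11 and 0.11 m and y of lid4 in the frame of tub_floor between -0.062 and 0.062 m and z of lid4 in the frame of tub_floor between -0.035 and 0.085 m and x of lid5 in the frame of tub_floor between -0.11 and 0.11 m and y of lid5 in the frame of tub_floor between -0.062 and 0.062 m and z of lid5 in the frame of tub_floor between -0.035 and 0.085 m and value of joint tub below 0.04 rad and contact force between the fingers and tub below 1 N), for 0.3 s.
2. the barrow is tipped well forward (over 0.9 rad) (value of joint tub above 0.9 rad), for 0.1 s.
3. all lids lie in the bowl and the barrow is back on its legs (horizontal distance between each of lid0, lid1, lid2, lid3, lid4, lid5 and bowl below 0.085 m and height (world z) of each of lid0, lid1, lid2, lid3, lid4, lid5 below 0.09 m and value of joint tub below 0.04 rad), for 0.3 s.
4. the pump's head is pressed to its stop with the spout over the bowl (value of joint pump above 0.0135 m and horizontal distance between spout and bowl below 0.09 m), for 0.1 s.
At the end, for the whole second after the job is handed in: All lids that are there rest inside the bowl (within 85 mm of its centre, below 90 mm); the barrow is back on its legs (tilt under 0.04 rad), the pump's head is up again (under 3 mm), the bowl stands level on the table with the spout above it (within 90 mm of its centre), all at rest (all of step 3 and linear speed of each of lid0, lid1, lid2, lid3, lid4, lid5, bowl below 0.05 m/s and value of joint pump below 0.003 m and angle between bowl's own z axis and vertical below 0.15 rad and height (world z) of bowl below 0.01 m and horizontal distance between spout and bowl below 0.09 m); the robot touches nothing.
It fails at once if a shaker, the mug or the mill is knocked over or lifted, or it or the whisk is shifted more than 60 mm (angle between any of shaker0, shaker1, mug, mill's own z axis and vertical above 0.6 rad or distance of any of shaker0, shaker1, mug, mill, whisk from where it was at the start of the episode above 0.06 m).
Of lid0, lid1, lid2, lid3, lid4, lid5 only 4 to 6 are there at a start; the rules pass over those that are not, and their reading is None.
At some moment in a run one of lid0, lid1, lid2, lid3, lid4, lid5 may be knocked a few centimetres aside while the robot is not near it.
Once in a run the grip may slacken for a moment while it holds something.
It also fails if it takes over 210 s, if anything falls off the work surface, if the arm or the gripper's body presses on something with over 40 N, if the wrist force passes 120 N, or if a joint passes its speed limit or range.

## Working session

There is one attempt and no reset: what is moved stays moved. The work goes in short steps, Python scripts to look and compute and a tool call to move; the robot and the scene stay as the last step left them, time stands still between calls to the robot, and variables do not carry over. Pictures are saved under pics/ and viewed, at most 14 in all, crops included, and the job is handed in when it is done.

Besides the shell and the picture viewer there is one more tool, called after "Request:" as name(argument=value, ...) on one line, values as JSON. drive_tool: Moves the arm, as the interface text tells. Its arguments: {"type":"object","properties":{"targets":{"type":"array"},"newtons":{"type":"number"}},"required":["targets"]}

```bash
mkdir -p pics; ls; python3 - <<'E'
from rig import bot, optics
import cv2,numpy as np
s=bot.sense();print(s)
for n in("scene","top"):
    f=optics.grab_frame(n);cv2.imwrite(f"pics/{n}0.png",f["image"][:,:,::-1]);np.savez(f"pics/{n}0.npz",**f);print(n,f["camera_matrix"].tolist(),f["rvec"],f["tvec"])
E
```

```text
pics
{'time': 0.0, 'joint_positions': array([-1.37850581e+00,  5.28498080e-01,  1.43386753e+00, -3.39682709e-05,
        1.18138321e+00, -1.78491670e-01]), 'dq': array([ 0.00092041,  0.00044928,  0.00108481,  0.0007209 , -0.00119612,
       -0.00218368]), 'tau': array([-9.14145476e-04, -4.40045786e+01, -1.76592797e+01,  6.34071068e-02,
        5.82780212e-02, -1.70462590e-04]), 'position': array([ 0.22633282, -0.58172491,  0.18296317]), 'tcp_rot': array([ 9.82862472e-01,  1.84337189e-01, -2.31433275e-05, -1.07794897e-03]), 'wrist_force': array([ 0.28970238, -0.37242017, -0.47704948]), 'moment': array([ 0.04682856, -0.00722059,  0.00289024]), 'grasp_force': 0.0, 'grip_width': 0.08717023346800808}
scene [[472.4147158219194, 0.0, 281.18774924570755], [0.0, 472.4147158219194, 206.7116590847522], [0.0, 0.0, 1.0]] [ 1.62178022  2.20224953 -0.65395156] [ 0.12870401 -0.36780547  1.49877499]
top [[397.2639547147304, 0.0, 279.89615921490906], [0.0, 397.2639547147304, 207.63314701584952], [0.0, 0.0, 1.0]] [ 2.1683722  -2.17512508  0.1156429 ] [0.04070093 0.55956739 1.01651666]
```

View pics/top0.png

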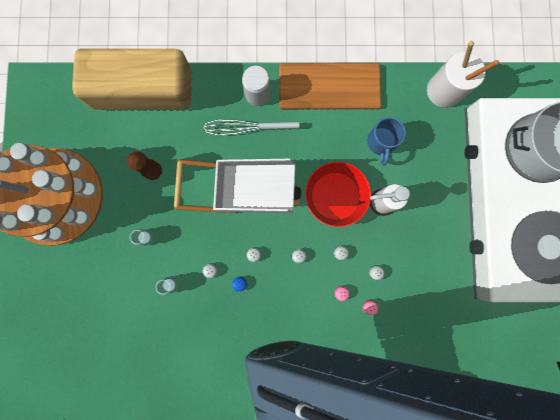

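View pics/scene0.png

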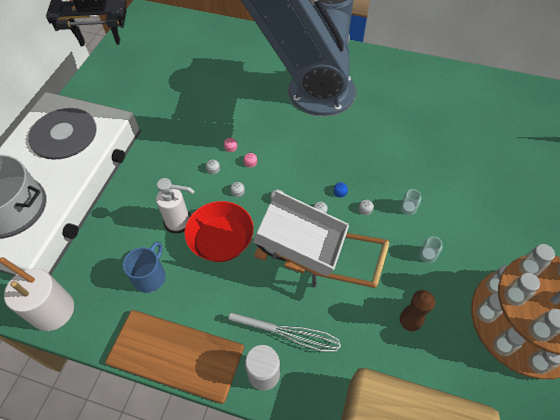

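The top view shows five loose steel lids at about (210,271), (254,255), (299,257), (341,253) and (377,273). The blue (239,285) and pink (342,294), (370,307) look-alikes stay put. The barrow handle is at (177,187) with the tub at (255,185), the bowl at (338,194) and the pump top at (402,194).

```bash
cat > h.py <<'E'
from rig import bot, optics
import cv2,numpy as np
from scipy.spatial.transform import Rotation as R
def ray(f,px,z):
    M=R.from_rotvec(np.ravel(f["rvec"])).as_matrix();t=np.ravel(f["tvec"])
    d=M.T@np.linalg.inv(f["camera_matrix"])@[px[0],px[1],1];c=-M.T@t
    return c+d*(z-c[2])/d[2]
def ray2(fa,pa,fb,pb):
    A=[];b=[]
    for f,p in((fa,pa),(fb,pb)):
        c0=ray(f,p,0);d=ray(f,p,.3)-c0;d/=np.linalg.norm(d);P=np.eye(3)-np.outer(d,d);A.append(P);b.append(P@c0)
    return np.linalg.lstsq(np.vstack(A),np.hstack(b),rcond=None)[0]
def lids(f,z=.014,box=(190,235,400,320)):
    im=f["image"];hsv=cv2.cvtColor(im,cv2.COLOR_RGB2HSV)
    m=((hsv[...,1]<70)&(hsv[...,2]>90)).astype(np.uint8);x0,y0,x1,y1=box
    k=np.zeros_like(m);k[y0:y1,x0:x1]=1;m=cv2.morphologyEx(m*k,cv2.MORPH_CLOSE,np.ones((3,3)))
    n,_,st,ce=cv2.connectedComponentsWithStats(m)
    return [(ce[i].round(1),st[i,4],ray(f,ce[i],z).round(4)) for i in range(1,n) if st[i,4]>40]
def load(n): return dict(np.load(f"pics/{n}.npz"))
def see(n,tag):
    f=optics.grab_frame(n);cv2.imwrite(f"pics/{tag}.png",f["image"][:,:,::-1]);np.savez(f"pics/{tag}.npz",**f);return f
def go(p,yaw=None):
    """shift in tool mm to world p, plus turn about tool z so that tool y points along world yaw (mod pi)"""
    s=bot.sense();T=R.from_quat(s["tcp_rot"]);d=T.inv().apply(np.array(p)-s["position"])*1000
    r=0
    if yaw is not None:
        y=T.apply([0,1,0]);r=-((yaw-np.arctan2(y[1],y[0])+np.pi/2)%np.pi-np.pi/2)
    return s["position"].round(4),d.round(1),round(float(r),3)
E
python3 - <<'E'
from h import *
t=load("top0");s=load("scene0")
for l in lids(t):print(l)
im=t["image"];hsv=cv2.cvtColor(im,cv2.COLOR_RGB2HSV)
m=((hsv[...,1]>180)&((hsv[...,0]<6)|(hsv[...,0]>174))&(hsv[...,2]>90)).astype(np.uint8);m[:150]=0;m[235:]=0;m[:,:290]=0
c=max(cv2.findContours(m,0,1)[0],key=cv2.contourArea);(u,v),r=cv2.minEnclosingCircle(c);print("bowl",u,v,r,ray(t,(u,v),.048))
for n,p,z in (("h1",(180,163),.125),("h2",(178,209),.125),("rearL",(217,161),.149),("rearR",(215,210),.149),("frontL",(296,160),.198),("frontR",(295,210),.198)):print(n,ray(t,p,z).round(4))
cv2.imwrite("pics/crop_t.png",cv2.resize(im[140:240,165:425][:,:,::-1],None,fx=3,fy=3,interpolation=2))
cv2.imwrite("pics/crop_s.png",cv2.resize(s["image"][170:300,140:400][:,:,::-1],None,fx=3,fy=3,interpolation=2))
j=bot.sense();print(R.from_quat(j["tcp_rot"]).as_matrix().round(3))
E
```

```text
(array([340.8, 252.5]), np.int32(177), array([ 0.4416, -0.1214,  0.014 ]))
(array([253.3, 254.5]), np.int32(164), array([0.4374, 0.1094, 0.014 ]))
(array([298.7, 255.7]), np.int32(168), array([ 0.4337, -0.0103,  0.014 ]))
(array([209.6, 270.6]), np.int32(171), array([0.3957, 0.2237, 0.014 ]))
(array([376.4, 272.4]), np.int32(184), array([ 0.3894, -0.2138,  0.014 ]))
bowl 337.9861145019531 193.55926513671875 32.8673095703125 [ 0.59391358 -0.11159014  0.048     ]
h1 [0.6587 0.2798 0.125 ]
h2 [0.5473 0.2821 0.125 ]
rearL [0.658  0.1871 0.149 ]
rearR [0.5423 0.1903 0.149 ]
frontL [0.649  0.0036 0.198 ]
frontR [0.5371 0.0066 0.198 ]
[[ 0.932  0.362 -0.   ]
 [ 0.362 -0.932  0.002]
 [ 0.    -0.002 -1.   ]]
```

View pics/crop_t.png

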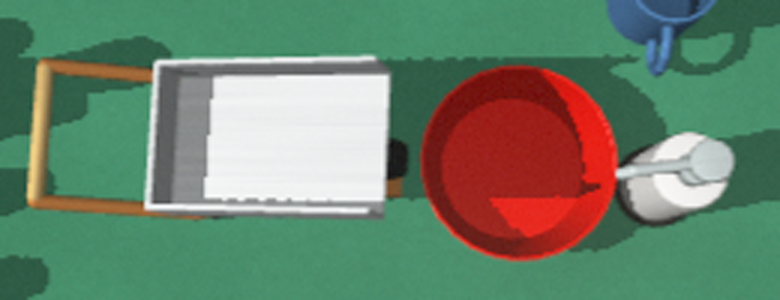

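View pics/crop_s.png

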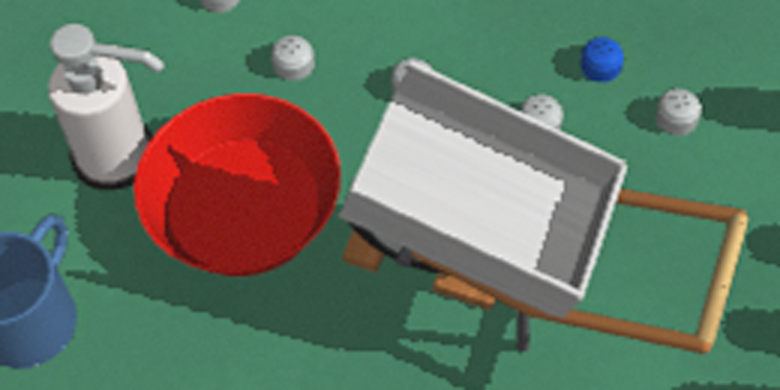

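The crops show the handle bar running from about (179,162) to (177,207) in the full top image, and the pump disc at (402,193) top and (164,184) scene. The barrow points along world −y. I'll turn the tool so its y axis is along −y, and move to the first lid.

Request:
drive_tool(targets=[87, 0, 0, 0, 0, 0, 0.123, 87, 0, 0, 0, 0, 0, 0.123, 87, 0, 0, 0, 0, 0, 0.124, 65, 16.3, -36.8, 0, 0, 0, 0, 65, 16.3, -36.8, 0, 0, 0, 0], newtons=20)

```text
time: 0.52
position: [0.2585, -0.5096, 0.1832]
tcp_rot: [1.0, -0.001, 0.0, 0.0]
wrist_force: [1.0, 0.1, -0.8]
grip_width: 0.0799
grasp_force: 0.0
```

Request:
drive_tool(targets=[65, 16.3, -36.8, 0, 0, 0, 0, 65, 16.3, -36.8, 0, 0, 0, 0, 65, 16.3, -36.8, 0, 0, 0, 0, 65, 16.3, -36.8, 0, 0, 0, 0, 65, 16.3, -36.8, 0, 0, 0, 0])

```text
time: 0.93
position: [0.3406, -0.3227, 0.1837]
tcp_rot: [1.0, 0.0, -0.0, -0.0]
wrist_force: [0.2, -0.5, 0.6]
grip_width: 0.0654
grasp_force: 0.0
```

Request:
drive_tool(targets=[65, 16.3, -36.8, 0, 0, 0, 0, 65, 16.3, -36.8, 0, 0, 0, 0, 65, 16.3, -36.8, 0, 0, 0, 0, 65, 0, 0, 0, 0, 0, 0])

```text
time: 1.27
position: [0.3895, -0.2069, 0.1835]
tcp_rot: [1.0, 0.004, -0.001, -0.003]
wrist_force: [-0.3, 0.4, -0.4]
grip_width: 0.0651
grasp_force: 0.0
```

```bash
python3 - <<'E'
from h import *
print(go((.3894,-.2138,.08),-np.pi/2)); print(R.from_quat(bot.sense()["tcp_rot"]).as_matrix().round(3))
t=load("top0");s=load("scene0");print(ray2(t,(402.3,193.3),s,(164.3,184)),ray(t,(402.3,193.3),.171))
f=see("top","top1");print(lids(f)); 
E
```

```text
(array([ 0.3895, -0.2069,  0.1835]), array([  0. ,   7.4, 103.5]), 0.008)
[[ 1.     0.008 -0.002]
 [ 0.008 -1.     0.005]
 [-0.002 -0.005 -1.   ]]
[ 0.57745102 -0.23963684  0.1668221 ] [ 0.57723605 -0.23957585  0.171     ]
[(array([340.8, 252.6]), np.int32(176), array([ 0.4415, -0.1214,  0.014 ])), (array([253.3, 254.4]), np.int32(164), array([0.4374, 0.1094, 0.014 ])), (array([298.7, 255.7]), np.int32(167), array([ 0.4337, -0.0101,  0.014 ])), (array([209.5, 270.6]), np.int32(171), array([0.3956, 0.2239, 0.014 ]))]
```

Request:
drive_tool(targets=[65, 0, 7, 40, 0, 0, 0, 65, 0, 0, 40, 0, 0, 0, 65, 0, 0, 40, 0, 0, 0, 65, 0, 0, 40, 0, 0, 0, 65, 0, 0, 18, 0, 0, 0])

```text
time: 1.73
position: [0.3872, -0.2212, 0.0022]
tcp_rot: [1.0, -0.0, -0.002, -0.002]
wrist_force: [-0.7, -0.8, -0.0]
grip_width: 0.0652
grasp_force: 0.0
```

Request:
drive_tool(targets=[65, 0, 0, 0, 0, 0, 0, 25, 0, 0, 0, 0, 0, 0, 25, 0, 0, 0, 0, 0, 0, 25, 0, 0, 0, 0, 0, 0, 25, 0, 0, 0, 0, 0, 0])

```text
time: 2.15
position: [0.3902, -0.2225, 0.0075]
tcp_rot: [1.0, 0.0, 0.001, 0.001]
wrist_force: [-0.6, -0.1, -0.8]
grip_width: 0.0461
grasp_force: 0.0
```

Request:
drive_tool(targets=[46, 0, -8, 3, 0, 0, 0, 25, 0, 0, 0, 0, 0, 0, 25, 0, 0, 0, 0, 0, 0, 25, 0, 0, 0, 0, 0, 0])

```text
time: 2.48
position: [0.3893, -0.2131, 0.0032]
tcp_rot: [1.0, 0.001, 0.0, 0.0]
wrist_force: [-0.1, -0.1, -0.8]
grip_width: 0.0334
grasp_force: 0.0
```

Request:
drive_tool(targets=[25, 0, 0, -1, 0, 0, 0, 25, 0, 0, -40, 0, 0, 0, 25, 0, 0, -40, 0, 0, 0, 25, 0, 0, -40, 0, 0, 0, 25, 0, 0, 0, 0, 0, 0])

```text
time: 2.9
position: [0.393, -0.2167, 0.1298]
tcp_rot: [1.0, 0.001, 0.005, 0.005]
wrist_force: [0.3, -0.3, 0.4]
grip_width: 0.0249
grasp_force: 0.0
```

```bash
python3 - <<'E'
from h import *
s=bot.sense();f=see("wrist","w1");print(f["camera_matrix"],f["tool_from_camera"].round(4).tolist())
g=see("scene","s1")
a=cv2.resize(g["image"][110:310,100:420],(640,400));b=f["image"]
cv2.imwrite("pics/s1c.png",a[:,:,::-1])
E
```

```text
[[325.1922621    0.         278.43924321]
 [  0.         325.1922621  212.24673511]
 [  0.           0.           1.        ]] [[-0.0004, -0.962, -0.2731, 0.0749], [1.0, -0.0005, 0.0002, -0.0001], [-0.0004, -0.2731, 0.962, -0.2002], [0.0, 0.0, 0.0, 1.0]]
```

View pics/w1.png

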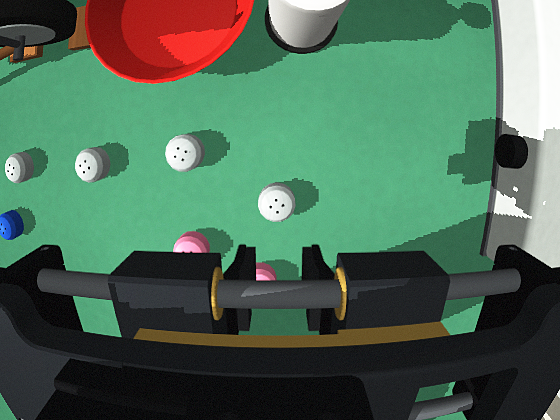

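View pics/s1c.png

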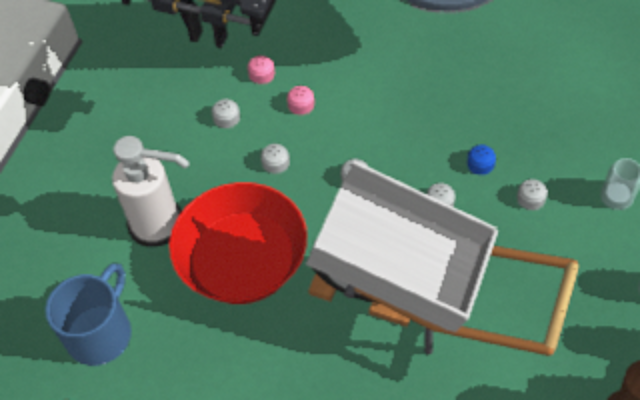

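The wrist view shows the lid untouched at (276,203), straight ahead of the fingers in tool x. My x estimate was therefore off, so I'll cross-check all three cameras.

```bash
cat >> h.py <<'E'
def wray(f,s,px,z):
    K=f["camera_matrix"];a=np.array([px[0]-K[0,2],px[1]-K[1,2]])/K[0,0];th=np.hypot(*a)
    d=np.r_[a/th*np.sin(th),np.cos(th)];T=f["tool_from_camera"];Q=R.from_quat(s["tcp_rot"])
    c=s["position"]+Q.apply(T[:3,3]);d=Q.apply(T[:3,:3]@d);return c+d*(z-c[2])/d[2]
E
python3 - <<'E'
from h import *
f=load("w1");s=bot.sense();g=load("s1");t=load("top0")
for z in(.014,.026):print(wray(f,s,(276,203),z),wray(f,s,(183,153),z))
for p in((225,113),(275,158)):print(ray(g,(100+p[0]/2,110+p[1]/2),.014))
print(ray(t,(376.4,272.4),.014),ray2(t,(376.4,272.4),g,(212.5,166.5)))
print(lids(g,box=(195,150,250,200)))
E
```

```text
[ 0.38650542 -0.21219817  0.014     ] [ 0.43764001 -0.12059245  0.014     ]
[ 0.38950247 -0.21224529  0.026     ] [ 0.4386709  -0.12416187  0.026     ]
[ 0.39273293 -0.21298798  0.014     ]
[ 0.44419363 -0.11954384  0.014     ]
[ 0.38948252 -0.21393501  0.014     ] [ 0.38915216 -0.21519709  0.00872549]
[(array([212.5, 166.3]), np.int32(172), array([ 0.3922, -0.2132,  0.014 ])), (array([237.1, 189. ]), np.int32(182), array([ 0.4444, -0.1206,  0.014 ]))]
```

Request:
drive_tool(targets=[65, -4, -3, 0, 0, 0, 0, 65, 0, 0, 40, 0, 0, 0, 65, 0, 0, 40, 0, 0, 0, 65, 0, 0, 40, 0, 0, 0, 65, 0, 0, 0, 0, 0, 0])

```text
time: 3.42
position: [0.3786, -0.2046, -0.0051]
tcp_rot: [1.0, 0.0, -0.009, -0.008]
wrist_force: [-1.0, 0.9, 0.2]
grip_width: 0.051
grasp_force: 0.0
```

Request:
drive_tool(targets=[65, 0, 0, 4, 0, 0, 0, 65, 0, 0, 0, 0, 0, 0])

```text
time: 3.58
position: [0.3847, -0.2099, -0.0]
tcp_rot: [1.0, 0.0, -0.001, -0.001]
wrist_force: [0.9, -0.9, 0.1]
grip_width: 0.0613
grasp_force: 0.0
```

```bash
python3 - <<'E'
from h import *
print(go((.389,-.2135,.004),-np.pi/2))
f=see("wrist","w2")["image"][150:400,150:410];g=see("scene","s2")["image"][80:200,140:280]
cv2.imwrite("pics/w2c.png",np.hstack([cv2.resize(f,(390,375)),cv2.resize(g,(400,375))])[:,:,::-1])
E
```

```text
(array([ 0.3847, -0.2099, -0.    ]), array([ 4.3,  3.6, -4.1]), 0.001)
```

View pics/w2c.png

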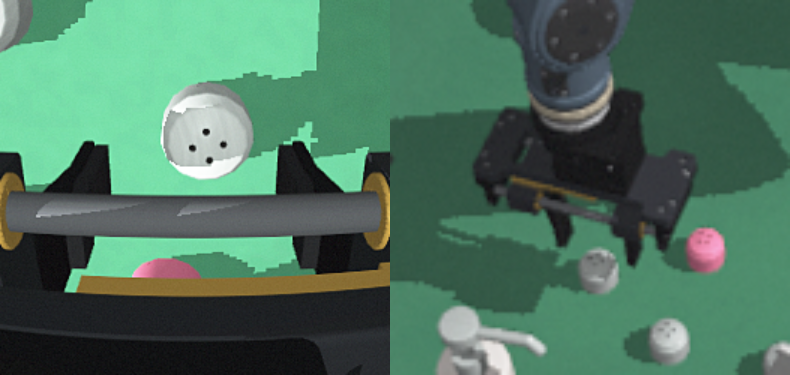

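The picture shows that the fingertips end about 38 mm short of the stated TCP: they appear at a distance of about 0.175 m, against 0.213 m. With TCP z = 0 they hover above the lid. I'll descend further in guarded steps, watching the wrist force.

Request:
drive_tool(targets=[65, 4, 4, 0, 0, 0, 0, 65, 0, 0, 10, 0, 0, 0, 65, 0, 0, 5, 0, 0, 0, 65, 0, 0, 0, 0, 0, 0, 65, 0, 0, 0, 0, 0, 0])

```text
time: 4.1
position: [0.3897, -0.2148, -0.014]
tcp_rot: [1.0, 0.0, 0.001, 0.001]
wrist_force: [-0.2, -0.2, 0.2]
grip_width: 0.0648
grasp_force: 0.0
```

```bash
python3 - <<'E'
from h import *
print(go((.389,-.2135,-.03),-np.pi/2))
f=see("wrist","w3")["image"][150:400,150:410];g=see("scene","s3")["image"][80:200,140:280]
cv2.imwrite("pics/w3c.png",np.hstack([cv2.resize(f,(390,375)),cv2.resize(g,(400,375))])[:,:,::-1])
E
```

```text
(array([ 0.3897, -0.2148, -0.014 ]), array([-0.7, -1.3, 16. ]), 0.001)
```

View pics/w3c.png

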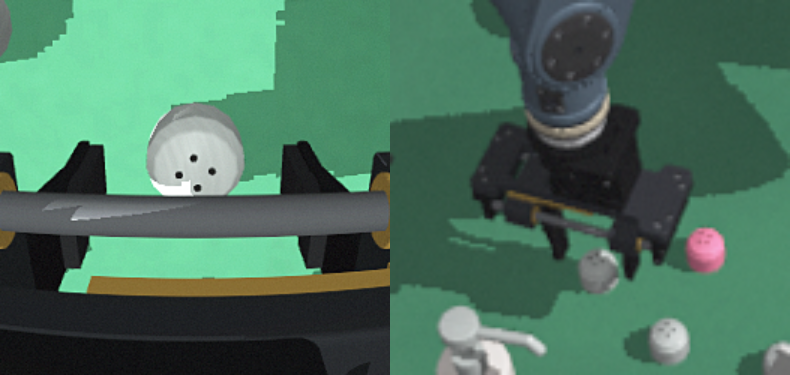

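At TCP z = −14 mm there is still no contact and the tips are just above the lid's mid-height, which confirms the offset. Continuing down.

Request:
drive_tool(targets=[65, 0, -1, 8, 0, 0, 0, 65, 0, 0, 5, 0, 0, 0, 65, 0, 0, 0, 0, 0, 0])

```text
time: 4.45
position: [0.3887, -0.2128, -0.029]
tcp_rot: [1.0, 0.0, -0.001, -0.001]
wrist_force: [0.2, -0.9, -0.8]
grip_width: 0.065
grasp_force: 0.0
```

Request:
drive_tool(targets=[65, 0, 0, 4, 0, 0, 0, 65, 0, 0, 0, 0, 0, 0, 65, 0, 0, 0, 0, 0, 0])

```text
time: 4.7
position: [0.389, -0.2132, -0.0324]
tcp_rot: [1.0, 0.0, -0.0, -0.0]
wrist_force: [-0.2, -0.2, -0.9]
grip_width: 0.0649
grasp_force: 0.0
```

Request:
drive_tool(targets=[25, 0, 0, 0, 0, 0, 0, 25, 0, 0, 0, 0, 0, 0, 25, 0, 0, 0, 0, 0, 0, 25, 0, 0, 0, 0, 0, 0, 25, 0, 0, 0, 0, 0, 0])

```text
time: 5.12
position: [0.3893, -0.2135, -0.0319]
tcp_rot: [1.0, 0.0, 0.0, 0.0]
wrist_force: [0.1, 0.3, -0.5]
grip_width: 0.0399
grasp_force: 0.1
```

Request:
drive_tool(targets=[25, 0, 0, 0, 0, 0, 0, 25, 0, 0, 0, 0, 0, 0, 25, 0, 0, 0, 0, 0, 0])

```text
time: 5.37
position: [0.3893, -0.2135, -0.0319]
tcp_rot: [1.0, 0.0, 0.0, 0.0]
wrist_force: [0.2, 0.0, 1.8]
grip_width: 0.0376
grasp_force: 20.0
```

Gripped at 37.6 mm with 20 N. I'll lift, then carry over the tub's front half.

Request:
drive_tool(targets=[25, 0, 0, -20, 0, 0, 0, 25, 0, 0, -41, 0, 0, 0, 25, 0, 0, -41, 0, 0, 0, 25, 0, 0, -41, 0, 0, 0, 25, 0, 0, -41, 0, 0, 0])

```text
time: 5.78
position: [0.3884, -0.2126, 0.1536]
tcp_rot: [1.0, 0.0, -0.001, -0.001]
wrist_force: [0.6, -0.8, -2.4]
grip_width: 0.0374
grasp_force: 20.0
```

Request:
drive_tool(targets=[25, 0, 0, -35, 0, 0, 0, 25, 33.4, -36.2, 0, 0, 0, 0, 25, 33.4, -36.2, 0, 0, 0, 0, 25, 33.4, -36.2, 0, 0, 0, 0, 25, 33.4, -36.2, 0, 0, 0, 0])

```text
time: 6.2
position: [0.5026, -0.0894, 0.1873]
tcp_rot: [1.0, -0.0, 0.0, 0.0]
wrist_force: [0.6, -1.1, -0.9]
grip_width: 0.0373
grasp_force: 20.0
```

Request:
drive_tool(targets=[25, 33.4, -36.2, 0, 0, 0, 0, 25, 33.4, -36.2, 0, 0, 0, 0, 25, 33.4, -36.2, 0, 0, 0, 0, 25, 0, 0, 0, 0, 0, 0, 25, 0, 0, 0, 0, 0, 0])

```text
time: 6.62
position: [0.5871, 0.0031, 0.1862]
tcp_rot: [1.0, 0.002, -0.001, -0.0]
wrist_force: [-0.2, -0.7, -0.4]
grip_width: 0.0379
grasp_force: 2.0
```

```bash
python3 - <<'E'
from h import *
print(go((.6225,.040,.145),-np.pi/2),bot.sense()["grip_width"])
f=see("wrist","w4")["image"][100:420,100:460];g=see("scene","s4")["image"][100:300,160:420]
cv2.imwrite("pics/w4c.png",np.hstack([cv2.resize(f,(338,300)),cv2.resize(g,(390,300))])[:,:,::-1])
t=load("top0")
for p in((142,241),(170,287)):print(ray(t,p,.0))
E
```

```text
(array([0.5871, 0.0031, 0.1862]), array([ 35.7, -36.7,  41.1]), 0.005) 0.037925385329663455
[0.47393439 0.40787616 0.        ]
[0.35245185 0.33011682 0.        ]
```

View pics/w4c.png

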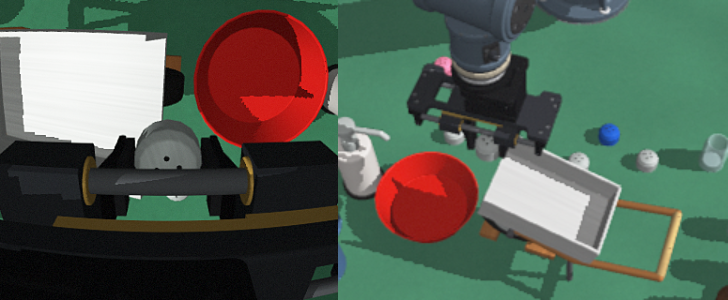

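The lid is still between the fingers, but the grip force dropped to 2 N, which is the slackening. I'll firm the grip before going on.

Request:
drive_tool(targets=[20, 0, 0, 0, 0, 0, 0, 20, 0, 0, 0, 0, 0, 0, 20, 0, 0, 0, 0, 0, 0, 20, 0, 0, 0, 0, 0, 0], newtons=30)

```text
time: 7.05
position: [0.5864, 0.0002, 0.1872]
tcp_rot: [1.0, -0.0, -0.0, -0.0]
wrist_force: [0.1, -0.7, -1.0]
grip_width: 0.0377
grasp_force: 30.0
```

Request:
drive_tool(targets=[20, 18, -20, 0, 0, 0, 0, 20, 18, -20, 0, 0, 0, 0, 20, 0, 0, 0, 0, 0, 0, 20, 0, 0, 20, 0, 0, 0, 20, 0, 0, 20, 0, 0, 0])

```text
time: 7.47
position: [0.6241, 0.0409, 0.148]
tcp_rot: [1.0, 0.001, 0.002, 0.0]
wrist_force: [-0.3, -0.6, -0.7]
grip_width: 0.0372
grasp_force: 30.0
```

Request:
drive_tool(targets=[20, 0, 0, 0, 0, 0, 0, 20, 0, 0, 8, 0, 0, 0, 20, 0, 0, 0, 0, 0, 0, 20, 0, 0, 0, 0, 0, 0])

```text
time: 7.8
position: [0.623, 0.0408, 0.1395]
tcp_rot: [1.0, 0.0, 0.0, 0.0]
wrist_force: [0.1, 0.8, 0.3]
grip_width: 0.0373
grasp_force: 30.0
```

Request:
drive_tool(targets=[52, 0, 0, 0, 0, 0, 0, 52, 0, 0, 0, 0, 0, 0, 52, 0, 0, 0, 0, 0, 0, 52, 0, 0, -30, 0, 0, 0, 52, 0, 0, -35, 0, 0, 0], newtons=25)

```text
time: 8.22
position: [0.6204, 0.0414, 0.2021]
tcp_rot: [1.0, 0.0, -0.004, -0.0]
wrist_force: [1.2, -0.2, 0.3]
grip_width: 0.0513
grasp_force: 0.0
```

Request:
drive_tool(targets=[65, -36.3, 32.5, 0, 0, 0, 0, 65, -36.3, 32.5, 0, 0, 0, 0, 65, -36.3, 32.5, 0, 0, 0, 0, 65, -36.3, 32.5, 0, 0, 0, 0, 65, -36.3, 32.5, 0, 0, 0, 0])

```text
time: 8.63
position: [0.4665, -0.0988, 0.2047]
tcp_rot: [1.0, 0.001, 0.001, 0.0]
wrist_force: [0.9, -1.6, -0.2]
grip_width: 0.0644
grasp_force: 0.0
```

Request:
drive_tool(targets=[65, 0, 0, 40, 0, 0, 0, 65, 0, 0, 40, 0, 0, 0, 65, 0, 0, 40, 0, 0, 0, 65, 0, 0, 0, 0, 0, 0, 65, 0, 0, 0, 0, 0, 0])

```text
time: 9.05
position: [0.4663, -0.0974, 0.0827]
tcp_rot: [1.0, 0.0, -0.002, -0.001]
wrist_force: [0.6, -0.0, 1.6]
grip_width: 0.0649
grasp_force: 0.0
```

```bash
python3 - <<'E'
from h import *
print(go((.4415,-.1214,-.032),-np.pi/2))
s=bot.sense();f=see("top","top2")
for l in lids(f):print(l)
g=see("scene","s5")["image"][100:300,100:420];f=f["image"][130:330,180:400]
cv2.imwrite("pics/w5c.png",np.hstack([cv2.resize(f,(330,300)),cv2.resize(g,(460,300))])[:,:,::-1])
E
```

```text
(array([ 0.4663, -0.0974,  0.0827]), array([-24.2,  24.3, 114.8]), 0.001)
(array([330.9, 242.3]), np.int32(66), array([ 0.4686, -0.0957,  0.014 ]))
(array([389.6, 238.1]), np.int32(90), array([ 0.4793, -0.2513,  0.014 ]))
(array([253.3, 254.5]), np.int32(165), array([0.4373, 0.1093, 0.014 ]))
(array([297.3, 255.8]), np.int32(128), array([ 0.4334, -0.0065,  0.014 ]))
(array([209.6, 270.6]), np.int32(172), array([0.3958, 0.2237, 0.014 ]))
(array([324.9, 285. ]), np.int32(68), array([ 0.3573, -0.0781,  0.014 ]))
```

View pics/w5c.png

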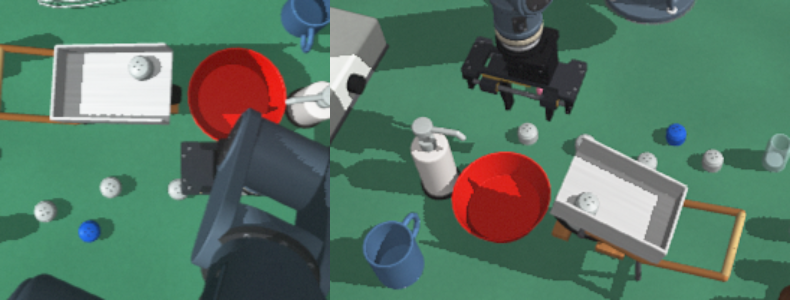

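The first lid stands upright in the tub at about (140,67) in the crop, and the second is undisturbed. I'd been losing distance because the row cap applies to the length of the combined shift, so I'll keep it at 41 mm or less.

Request:
drive_tool(targets=[60, -24.2, 24.3, 0, 0, 0, 0, 60, 0, 0, 35, 0, 0, 0, 60, 0, 0, 35, 0, 0, 0, 60, 0, 0, 30, 0, 0, 0, 60, 0, 0, 15, 0, 0, 0])

```text
time: 9.57
position: [0.4456, -0.1233, -0.0304]
tcp_rot: [1.0, 0.001, 0.002, 0.001]
wrist_force: [0.3, -0.1, 0.4]
grip_width: 0.0601
grasp_force: 0.0
```

Request:
drive_tool(targets=[60, 0, 0, 0, 0, 0, 0, 20, 0, 0, 0, 0, 0, 0, 20, 0, 0, 0, 0, 0, 0, 20, 0, 0, 0, 0, 0, 0, 20, 0, 0, 0, 0, 0, 0])

```text
time: 9.98
position: [0.4449, -0.1228, -0.0293]
tcp_rot: [1.0, 0.001, 0.002, 0.001]
wrist_force: [-0.2, 0.0, 1.2]
grip_width: 0.041
grasp_force: 0.0
```

Request:
drive_tool(targets=[20, 0, 0, 0, 0, 0, 0, 20, 0, 0, 0, 0, 0, 0, 20, 0, 0, 0, 0, 0, 0])

```text
time: 10.23
position: [0.4447, -0.1228, -0.0296]
tcp_rot: [1.0, 0.0, 0.001, 0.001]
wrist_force: [-0.4, 0.4, 8.9]
grip_width: 0.0368
grasp_force: 25.0
```

Request:
drive_tool(targets=[20, 0, 0, -20, 0, 0, 0, 20, 0, 0, -41, 0, 0, 0, 20, 0, 0, -41, 0, 0, 0, 20, 0, 0, -41, 0, 0, 0, 20, 0, 0, -41, 0, 0, 0])

```text
time: 10.65
position: [0.4428, -0.1218, 0.1552]
tcp_rot: [1.0, 0.0, -0.0, -0.0]
wrist_force: [0.4, 0.2, -0.8]
grip_width: 0.0376
grasp_force: 25.0
```

Request:
drive_tool(targets=[20, 0, 0, -33, 0, 0, 0, 20, 24.8, -33, 0, 0, 0, 0, 20, 24.8, -33, 0, 0, 0, 0, 20, 24.8, -33, 0, 0, 0, 0, 20, 24.8, -33, 0, 0, 0, 0])

```text
time: 11.07
position: [0.5431, 0.0112, 0.187]
tcp_rot: [1.0, -0.0, 0.001, 0.0]
wrist_force: [0.3, -0.1, -0.3]
grip_width: 0.0372
grasp_force: 25.0
```

Request:
drive_tool(targets=[20, 24.8, -33, 0, 0, 0, 0, 20, 0, 0, 0, 0, 0, 0, 20, 0, 0, 0, 0, 0, 0])

```text
time: 11.32
position: [0.5677, 0.0447, 0.186]
tcp_rot: [1.0, 0.002, 0.0, 0.0]
wrist_force: [-0.5, -0.3, -0.7]
grip_width: 0.037
grasp_force: 25.0
```

Request:
drive_tool(targets=[20, 0, 2, 22, 0, 0, 0, 20, 0, 0, 22, 0, 0, 0, 20, 0, 0, 2, 0, 0, 0, 20, 0, 0, 0, 0, 0, 0])

```text
time: 11.65
position: [0.565, 0.04, 0.1389]
tcp_rot: [1.0, -0.0, -0.002, -0.0]
wrist_force: [0.6, -0.0, -0.2]
grip_width: 0.0371
grasp_force: 25.0
```

Request:
drive_tool(targets=[52, 0, 0, 0, 0, 0, 0, 52, 0, 0, 0, 0, 0, 0, 52, 0, 0, 0, 0, 0, 0, 52, 0, 0, -30, 0, 0, 0, 52, 0, 0, -32, 0, 0, 0])

```text
time: 12.07
position: [0.5657, 0.0409, 0.2015]
tcp_rot: [1.0, 0.0, -0.002, -0.0]
wrist_force: [0.5, 0.3, 0.7]
grip_width: 0.0515
grasp_force: 0.0
```

Request:
drive_tool(targets=[60, -33.5, 13.3, 0, 0, 0, 0, 60, -33.5, 13.3, 0, 0, 0, 0, 60, -33.5, 13.3, 0, 0, 0, 0, 60, -33.5, 13.3, 0, 0, 0, 0, 60, 0, 0, 0, 0, 0, 0])

```text
time: 12.48
position: [0.4256, -0.0123, 0.2018]
tcp_rot: [1.0, -0.0, -0.004, -0.0]
wrist_force: [-1.2, 0.8, -0.2]
grip_width: 0.06
grasp_force: 0.0
```

```bash
python3 - <<'E'
from h import *
print(go((.4337,-.0102,-.031),-np.pi/2))
f=see("top","top3")
for l in lids(f):print(l)
g=see("scene","s6");print(lids(g,box=(300,190,390,225)))
s=bot.sense();w=see("wrist","w6")
cv2.imwrite("pics/w6c.png",np.hstack([cv2.resize(f["image"][130:330,180:400],(330,300)),cv2.resize(w["image"],(400,300))])[:,:,::-1])
E
```

```text
(array([ 0.4256, -0.0123,  0.2018]), array([  9.9,  -1.9, 232.8]), -0.001)
(array([286.5, 251.2]), np.int32(343), array([0.4456, 0.0217, 0.014 ]))
(array([326.2, 260.4]), np.int32(881), array([ 0.4212, -0.0825,  0.014 ]))
(array([252.5, 254.5]), np.int32(146), array([0.4374, 0.1113, 0.014 ]))
(array([365. , 267.6]), np.int32(146), array([ 0.402 , -0.1844,  0.014 ]))
(array([209.6, 270.6]), np.int32(173), array([0.3957, 0.2238, 0.014 ]))
(array([362.8, 295.9]), np.int32(129), array([ 0.3291, -0.1768,  0.014 ]))
[(array([366. , 206.8]), np.int32(187), array([0.3983, 0.2242, 0.014 ])), (array([317.3, 214.8]), np.int32(737), array([0.4601, 0.108 , 0.014 ]))]
```

View pics/w6c.png

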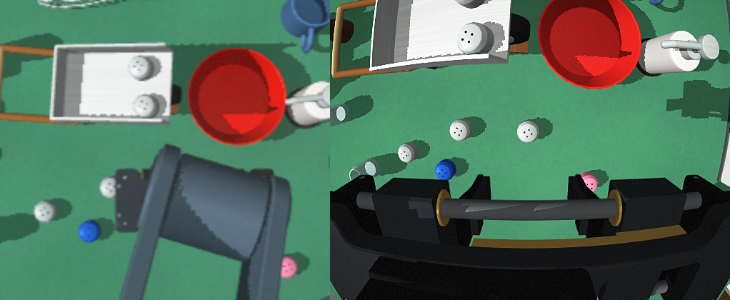

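Both lids stand in the tub, at crop (140,67) and (146,105), and the third is still straight ahead in the wrist view.

Request:
drive_tool(targets=[60, 8, -2, 39, 0, 0, 0, 60, 0, 0, 41, 0, 0, 0, 60, 0, 0, 41, 0, 0, 0, 60, 0, 0, 41, 0, 0, 0, 60, 0, 0, 36, 0, 0, 0])

```text
time: 13.05
position: [0.444, -0.0105, 0.0018]
tcp_rot: [1.0, 0.001, 0.002, 0.0]
wrist_force: [-0.0, -0.2, -0.7]
grip_width: 0.0599
grasp_force: 0.0
```

Request:
drive_tool(targets=[60, 0, 0, 20, 0, 0, 0, 60, 0, 0, 13, 0, 0, 0, 60, 0, 0, 0, 0, 0, 0, 60, 0, 0, 0, 0, 0, 0])

```text
time: 13.38
position: [0.4429, -0.0104, -0.0299]
tcp_rot: [1.0, 0.001, 0.0, -0.0]
wrist_force: [-0.4, 0.1, 0.6]
grip_width: 0.0602
grasp_force: 0.0
```

Request:
drive_tool(targets=[20, 0, 0, 0, 0, 0, 0, 20, 0, 0, 0, 0, 0, 0, 20, 0, 0, 0, 0, 0, 0, 20, 0, 0, 0, 0, 0, 0, 20, 0, 0, 0, 0, 0, 0])

```text
time: 13.8
position: [0.4422, -0.0106, -0.0282]
tcp_rot: [1.0, 0.0, 0.001, 0.0]
wrist_force: [0.1, -0.7, 4.6]
grip_width: 0.0368
grasp_force: 25.0
```

Request:
drive_tool(targets=[20, 0, 0, 0, 0, 0, 0, 20, 0, 0, 0, 0, 0, 0])

```text
time: 13.97
position: [0.4422, -0.0106, -0.0282]
tcp_rot: [1.0, 0.0, 0.001, 0.0]
wrist_force: [0.7, 1.1, 6.6]
grip_width: 0.0369
grasp_force: 25.0
```

Request:
drive_tool(targets=[20, 0, 0, -20, 0, 0, 0, 20, 0, 0, -41, 0, 0, 0, 20, 0, 0, -41, 0, 0, 0, 20, 0, 0, -41, 0, 0, 0, 20, 0, 0, -41, 0, 0, 0])

```text
time: 14.38
position: [0.4404, -0.0102, 0.1568]
tcp_rot: [1.0, 0.0, -0.0, -0.0]
wrist_force: [1.1, -0.1, -1.0]
grip_width: 0.0373
grasp_force: 25.0
```

Request:
drive_tool(targets=[20, 0, 0, -32, 0, 0, 0, 20, 30.8, -22.6, 0, 0, 0, 0, 20, 30.8, -22.6, 0, 0, 0, 0, 20, 30.8, -22.6, 0, 0, 0, 0, 20, 30.8, -22.6, 0, 0, 0, 0])

```text
time: 14.8
position: [0.5653, 0.0811, 0.1876]
tcp_rot: [1.0, 0.0, 0.0, 0.0]
wrist_force: [0.4, -1.0, 0.1]
grip_width: 0.0366
grasp_force: 25.0
```

Request:
drive_tool(targets=[20, 30.8, -22.6, 0, 0, 0, 0, 20, 30.8, -22.6, 0, 0, 0, 0, 20, 0, 0, 0, 0, 0, 0, 20, 0, 0, 0, 0, 0, 0])

```text
time: 15.13
position: [0.6265, 0.1264, 0.186]
tcp_rot: [1.0, 0.001, -0.001, 0.0]
wrist_force: [-0.6, -0.4, -0.7]
grip_width: 0.0372
grasp_force: 25.0
```

Request:
drive_tool(targets=[20, 0, 0, 25, 0, 0, 0, 20, 0, 0, 25, 0, 0, 0, 20, 0, 0, 5, 0, 0, 0, 20, 0, 0, 0, 0, 0, 0])

```text
time: 15.47
position: [0.6227, 0.1244, 0.1298]
tcp_rot: [1.0, -0.0, -0.003, 0.0]
wrist_force: [-0.3, -0.2, 0.2]
grip_width: 0.0371
grasp_force: 25.0
```

Request:
drive_tool(targets=[52, 0, 0, 0, 0, 0, 0, 52, 0, 0, 0, 0, 0, 0, 52, 0, 0, 0, 0, 0, 0, 52, 0, 0, -35, 0, 0, 0, 52, 0, 0, -36, 0, 0, 0])

```text
time: 15.88
position: [0.6243, 0.1251, 0.2024]
tcp_rot: [1.0, 0.0, -0.003, 0.0]
wrist_force: [0.6, 1.1, 0.4]
grip_width: 0.0511
grasp_force: 0.0
```

Request:
drive_tool(targets=[60, -37.8, 3.4, 0, 0, 0, 0, 60, -37.8, 3.4, 0, 0, 0, 0, 60, -37.8, 3.4, 0, 0, 0, 0, 60, -37.8, 3.4, 0, 0, 0, 0, 60, -37.8, 3.4, 0, 0, 0, 0])

```text
time: 16.3
position: [0.436, 0.108, 0.2042]
tcp_rot: [1.0, 0.0, 0.001, 0.0]
wrist_force: [0.0, -0.5, 0.0]
grip_width: 0.0595
grasp_force: 0.0
```

Request:
drive_tool(targets=[60, 0, 0, 40, 0, 0, 0, 60, 0, 0, 40, 0, 0, 0, 60, 0, 0, 40, 0, 0, 0, 60, 0, 0, 0, 0, 0, 0, 60, 0, 0, 0, 0, 0, 0])

```text
time: 16.72
position: [0.4361, 0.1081, 0.0823]
tcp_rot: [1.0, 0.0, -0.002, -0.0]
wrist_force: [0.2, 0.7, 1.1]
grip_width: 0.0598
grasp_force: 0.0
```

```bash
python3 - <<'E'
from h import *
print(go((.4374,.1094,-.030),-np.pi/2))
f=see("top","top4")
for l in lids(f):print(l)
s=bot.sense();w=see("wrist","w7");print(lids(w,box=(180,150,380,300)))
E
```

```text
(array([0.4361, 0.1081, 0.0823]), array([  1.8,  -1.3, 112.2]), 0.001)
(array([259.8, 253.8]), np.int32(165), array([0.4391, 0.0923, 0.014 ]))
(array([232.3, 242.8]), np.int32(70), array([0.4682, 0.165 , 0.014 ]))
(array([253.8, 243.1]), np.int32(52), array([0.4671, 0.1083, 0.014 ]))Traceback (most recent call last):
  File "<stdin>", line 5, in <module>
  File "h.py", line 18, in lids
    return [(ce[i].round(1),st[i,4],ray(f,ce[i],z).round(4)) for i in range(1,n) if st[i,4]>40]
                                    ~~~^^^^^^^^^^^
  File "h.py", line 5, in ray
    M=R.from_rotvec(np.ravel(f["rvec"])).as_matrix();t=np.ravel(f["tvec"])
                             ~^^^^^^^^
KeyError: 'rvec'
```

```bash
cat >> h.py <<'E'
def wl(w,s,z=.014):
    hsv=cv2.cvtColor(w["image"],cv2.COLOR_RGB2HSV);m=((hsv[...,1]<40)&(hsv[...,2]>130)).astype(np.uint8);m[250:]=0
    n,_,st,ce=cv2.connectedComponentsWithStats(cv2.morphologyEx(m,cv2.MORPH_CLOSE,np.ones((7,7))))
    for i in range(1,n):
        if st[i,4]>200:print(ce[i].round(),st[i,2:],wray(w,s,ce[i],z).round(4))
E
python3 - <<'E'
from h import *
s=bot.sense();w=load("w7") if 0 else see("wrist","w7");wl(w,s)
g=see("scene","s7");print(lids(g,box=(300,190,390,225)))
E
```

```text
[321.  29.] [  433    78 19537] [0.5954 0.0726 0.014 ]
[ 15. 170.] [ 17  28 378] [0.4844 0.3931 0.014 ]
[276. 213.] [  39   42 1273] [0.4372 0.1105 0.014 ]
[152. 244.] [ 26  13 228] [0.406  0.2279 0.014 ]
[(array([365.9, 206.8]), np.int32(190), array([0.3983, 0.2239, 0.014 ])), (array([317.3, 214.8]), np.int32(737), array([0.4601, 0.108 , 0.014 ]))]
```

Request:
drive_tool(targets=[60, 0, -1, 38, 0, 0, 0, 60, 0, 0, 37, 0, 0, 0, 60, 0, 0, 25, 0, 0, 0, 60, 0, 0, 12, 0, 0, 0, 60, 0, 0, 0, 0, 0, 0])

```text
time: 17.33
position: [0.4377, 0.1092, -0.0293]
tcp_rot: [1.0, 0.0, 0.0, -0.0]
wrist_force: [0.1, 0.1, -0.1]
grip_width: 0.06
grasp_force: 0.0
```

Request:
drive_tool(targets=[20, 0, 0, 0, 0, 0, 0, 20, 0, 0, 0, 0, 0, 0, 20, 0, 0, 0, 0, 0, 0, 20, 0, 0, 0, 0, 0, 0, 20, 0, 0, 0, 0, 0, 0])

```text
time: 17.75
position: [0.4382, 0.1092, -0.0278]
tcp_rot: [1.0, 0.0, 0.001, 0.0]
wrist_force: [-0.3, -0.9, 8.2]
grip_width: 0.0372
grasp_force: 25.0
```

Request:
drive_tool(targets=[20, 0, 0, 0, 0, 0, 0, 20, 0, 0, 0, 0, 0, 0])

```text
time: 17.92
position: [0.4382, 0.1092, -0.0278]
tcp_rot: [1.0, 0.0, 0.001, 0.0]
wrist_force: [-0.1, -0.7, 8.1]
grip_width: 0.0375
grasp_force: 25.0
```

Request:
drive_tool(targets=[20, 0, 0, -20, 0, 0, 0, 20, 0, 0, -41, 0, 0, 0, 20, 0, 0, -41, 0, 0, 0, 20, 0, 0, -41, 0, 0, 0, 20, 0, 0, -41, 0, 0, 0])

```text
time: 18.33
position: [0.4362, 0.1092, 0.1571]
tcp_rot: [1.0, 0.0, -0.0, -0.0]
wrist_force: [0.6, -0.2, -0.7]
grip_width: 0.0375
grasp_force: 25.0
```

Request:
drive_tool(targets=[20, 0, 0, -32, 0, 0, 0, 20, 33.2, -4.5, 0, 0, 0, 0, 20, 33.2, -4.5, 0, 0, 0, 0, 20, 33.2, -4.5, 0, 0, 0, 0, 20, 33.2, -4.5, 0, 0, 0, 0])

```text
time: 18.75
position: [0.5708, 0.1276, 0.1881]
tcp_rot: [1.0, 0.0, 0.001, -0.0]
wrist_force: [0.8, -0.5, -0.2]
grip_width: 0.0371
grasp_force: 25.0
```

Request:
drive_tool(targets=[20, 0, 0, 0, 0, 0, 0, 20, 0, 0, 25, 0, 0, 0, 20, 0, 0, 25, 0, 0, 0, 20, 0, 0, 5, 0, 0, 0, 20, 0, 0, 0, 0, 0, 0])

```text
time: 19.17
position: [0.5673, 0.1272, 0.1301]
tcp_rot: [1.0, 0.0, -0.003, 0.0]
wrist_force: [0.6, 0.1, 0.0]
grip_width: 0.037
grasp_force: 25.0
```

Request:
drive_tool(targets=[52, 0, 0, 0, 0, 0, 0, 52, 0, 0, 0, 0, 0, 0, 52, 0, 0, 0, 0, 0, 0, 52, 0, 0, -35, 0, 0, 0, 52, 0, 0, -36, 0, 0, 0])

```text
time: 19.58
position: [0.5682, 0.1272, 0.2027]
tcp_rot: [1.0, 0.0, -0.002, 0.0]
wrist_force: [0.9, -0.2, 0.9]
grip_width: 0.0512
grasp_force: 0.0
```

Request:
drive_tool(targets=[60, -38, 0, 0, 0, 0, 0, 60, -38, 0, 0, 0, 0, 0, 60, 0, 0, 0, 0, 0, 0.12, 60, 0, 0, 0, 0, 0, 0.12, 60, 0, 0, 0, 0, 0, 0.12])

```text
time: 20.0
position: [0.4936, 0.1274, 0.2046]
tcp_rot: [0.983, -0.181, 0.001, -0.0]
wrist_force: [1.1, -0.6, -1.2]
grip_width: 0.0594
grasp_force: 0.0
```

Request:
drive_tool(targets=[60, 0, 0, 0, 0, 0, 0.12, 60, 0, 0, 0, 0, 0, 0.12, 60, 0, 0, 0, 0, 0, 0, 60, 0, 0, 0, 0, 0, 0])

```text
time: 20.33
position: [0.4944, 0.1272, 0.204]
tcp_rot: [0.956, -0.294, 0.001, -0.0]
wrist_force: [0.1, 0.2, 0.0]
grip_width: 0.0601
grasp_force: 0.0
```

```bash
python3 - <<'E'
from h import *
s=bot.sense();print(s["joint_positions"].round(2));w=see("wrist","w8");wl(w,s)
f=see("top","top5")
for l in lids(f):print(l)
g=see("scene","s8");print(lids(g,box=(345,190,390,225)))
print(go((.3960,.2237,-.029)))
cv2.imwrite("pics/w8c.png",np.hstack([cv2.resize(f["image"][130:330,130:350],(330,300)),cv2.resize(w["image"],(400,300))])[:,:,::-1])
E
```

```text
[ 0.03  0.35  1.69 -0.    1.1   2.2 ]
[117.  31.] [  82   67 2279] [0.7844 0.1833 0.014 ]
[252.  89.] [  265   210 26253] [0.6073 0.0888 0.014 ]
(array([199.2, 286.1]), np.int32(173), array([0.3557, 0.2502, 0.014 ]))
[(array([378.2, 197.3]), np.int32(185), array([0.3592, 0.249 , 0.014 ]))]
(array([0.4941, 0.1272, 0.2034]), array([-135.5,  -24.5,  232.3]), 0.0)
```

View pics/w8c.png

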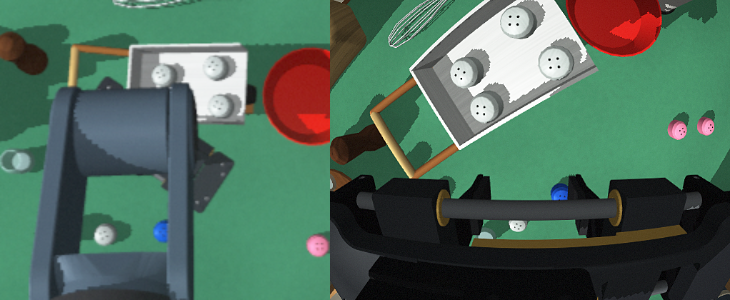

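The four lids in the tub stand apart. The fifth has been knocked to about (0.357, 0.250), only 80 mm from a shaker. I'll turn the gripper to a yaw of about −25° so its long body stays clear of that shaker.

Request:
drive_tool(targets=[60, 0, 0, 0, 0, 0, -0.123, 60, 0, 0, 0, 0, 0, -0.123, 60, 0, 0, 0, 0, 0, -0.123, 60, 0, 0, 0, 0, 0, -0.123, 60, 0, 0, 0, 0, 0, -0.123])

```text
time: 20.9
position: [0.494, 0.1272, 0.203]
tcp_rot: [1.0, 0.012, 0.0, 0.0]
wrist_force: [-0.3, -0.3, -0.6]
grip_width: 0.0599
grasp_force: 0.0
```

Request:
drive_tool(targets=[60, 0, 0, 0, 0, 0, -0.123, 60, 0, 0, 0, 0, 0, -0.123, 60, 0, 0, 0, 0, 0, -0.123, 60, 0, 0, 0, 0, 0, -0.123, 60, 0, 0, 0, 0, 0, -0.123])

```text
time: 21.32
position: [0.494, 0.1272, 0.203]
tcp_rot: [0.949, 0.314, 0.0, 0.0]
wrist_force: [-0.1, -0.0, -0.8]
grip_width: 0.0601
grasp_force: 0.0
```

Request:
drive_tool(targets=[60, 0, 0, 0, 0, 0, -0.123, 60, 0, 0, 0, 0, 0, -0.123, 60, 0, 0, 0, 0, 0, -0.123, 60, 0, 0, 0, 0, 0, -0.123, 60, 0, 0, 0, 0, 0, 0])

```text
time: 21.73
position: [0.4939, 0.1272, 0.203]
tcp_rot: [0.846, 0.534, -0.0, -0.0]
wrist_force: [-0.1, -0.8, -0.9]
grip_width: 0.0599
grasp_force: 0.0
```

```bash
python3 - <<'E'
from h import *
s=bot.sense();print(s["joint_positions"].round(2))
g=see("top","top6");print(lids(g,box=(185,260,230,320)))
g=see("scene","s9");print(lids(g,box=(345,180,400,225)))
print(go((.3570,.2500,-.029),-.43))
E
```

```text
[ 0.03  0.35  1.69 -0.    1.1   0.48]
[(array([199.2, 286.1]), np.int32(172), array([0.3558, 0.2503, 0.014 ]))]
[(array([378.2, 197.3]), np.int32(186), array([0.3593, 0.2489, 0.014 ]))]
(array([0.4939, 0.1272, 0.203 ]), array([  50.9, -176.7,  232. ]), -0.02)
```

Request:
drive_tool(targets=[60, 10.2, -35.3, 0, 0, 0, 0, 60, 10.2, -35.3, 0, 0, 0, 0, 60, 10.2, -35.3, 0, 0, 0, 0, 60, 10.2, -35.3, 0, 0, 0, 0, 60, 10.2, -35.3, 0, 0, 0, 0])

```text
time: 22.25
position: [0.3557, 0.2504, 0.203]
tcp_rot: [0.847, 0.531, 0.0, -0.0]
wrist_force: [0.3, 0.7, -0.3]
grip_width: 0.0605
grasp_force: 0.0
```

Request:
drive_tool(targets=[60, 0, 0, 40, 0, 0, 0, 60, 0, 0, 40, 0, 0, 0, 60, 0, 0, 40, 0, 0, 0, 60, 0, 0, 0, 0, 0, 0, 60, 0, 0, 0, 0, 0, 0])

```text
time: 22.67
position: [0.3553, 0.249, 0.0814]
tcp_rot: [0.847, 0.532, -0.003, -0.001]
wrist_force: [0.2, 0.1, -0.6]
grip_width: 0.0601
grasp_force: 0.0
```

```bash
python3 - <<'E'
from h import *
s=bot.sense();w=see("wrist","w9");wl(w,s)
print(go((.3570,.2500,-.029),-.43))
E
```

```text
[236. 120.] [  55   55 1466] [0.3572 0.3339 0.014 ]
[279. 210.] [  44   42 1430] [0.3559 0.249  0.014 ]
(array([0.3573, 0.2497, 0.0834]), array([  0.2,  -0.3, 112.4]), -0.019)
```

Request:
drive_tool(targets=[60, 0, 0, 38, 0, 0, 0, 60, 0, 0, 37, 0, 0, 0, 60, 0, 0, 25, 0, 0, 0, 60, 0, 0, 12, 0, 0, 0, 60, 0, 0, 0, 0, 0, 0])

```text
time: 23.13
position: [0.3589, 0.2501, -0.0283]
tcp_rot: [0.847, 0.532, 0.001, 0.0]
wrist_force: [0.3, -0.0, -0.4]
grip_width: 0.0598
grasp_force: 0.0
```

Request:
drive_tool(targets=[20, 0, 0, 0, 0, 0, 0, 20, 0, 0, 0, 0, 0, 0, 20, 0, 0, 0, 0, 0, 0, 20, 0, 0, 0, 0, 0, 0, 20, 0, 0, 0, 0, 0, 0])

```text
time: 23.55
position: [0.3579, 0.2501, -0.0277]
tcp_rot: [0.847, 0.532, 0.001, 0.0]
wrist_force: [-1.5, 0.2, 10.9]
grip_width: 0.0371
grasp_force: 25.0
```

Request:
drive_tool(targets=[20, 0, 0, 0, 0, 0, 0, 20, 0, 0, 0, 0, 0, 0])

```text
time: 23.72
position: [0.3579, 0.25, -0.0277]
tcp_rot: [0.847, 0.532, 0.001, 0.0]
wrist_force: [-0.8, -0.4, 10.2]
grip_width: 0.0371
grasp_force: 25.0
```

Request:
drive_tool(targets=[20, 0, 0, -20, 0, 0, 0, 20, 0, 0, -41, 0, 0, 0, 20, 0, 0, -41, 0, 0, 0, 20, 0, 0, -41, 0, 0, 0, 20, 0, 0, -41, 0, 0, 0])

```text
time: 24.13
position: [0.356, 0.2493, 0.1571]
tcp_rot: [0.847, 0.532, -0.0, -0.0]
wrist_force: [1.3, 0.6, 0.0]
grip_width: 0.0371
grasp_force: 25.0
```

Request:
drive_tool(targets=[20, 0, 0, -38, 0, 0, 0, 20, 0, 0, 0, 0, 0, 0, 20, 0, 0, 0, 0, 0, 0])

```text
time: 24.38
position: [0.3583, 0.2503, 0.1955]
tcp_rot: [0.846, 0.532, 0.003, 0.001]
wrist_force: [-0.9, -0.1, -0.9]
grip_width: 0.0371
grasp_force: 25.0
```

```bash
python3 - <<'E'
from h import *
print(go((.597,.083,.195)))
E
```

```text
(array([0.3583, 0.2503, 0.1955]), array([-47.4, 287.6,   1.6]), 0.0)
```

Request:
drive_tool(targets=[20, -5.9, 36, 0, 0, 0, 0, 20, -5.9, 36, 0, 0, 0, 0, 20, -5.9, 36, 0, 0, 0, 0, 20, -5.9, 36, 0, 0, 0, 0, 20, -5.9, 36, 0, 0, 0, 0])

```text
time: 24.8
position: [0.5057, 0.1438, 0.1907]
tcp_rot: [0.847, 0.532, -0.002, -0.001]
wrist_force: [-0.4, 0.6, -0.3]
grip_width: 0.037
grasp_force: 25.0
```

Request:
drive_tool(targets=[20, -5.9, 36, 0, 0, 0, 0, 20, -5.9, 36, 0, 0, 0, 0, 20, -5.9, 36, 0, 0, 0, 0, 20, 0, 0, 0, 0, 0, 0, 20, 0, 0, 0, 0, 0, 0])

```text
time: 25.22
position: [0.5958, 0.0808, 0.19]
tcp_rot: [0.847, 0.531, -0.002, -0.001]
wrist_force: [-0.8, 0.0, -0.2]
grip_width: 0.0374
grasp_force: 25.0
```

Request:
drive_tool(targets=[20, 0, 0, 20, 0, 0, 0, 20, 0, 0, 20, 0, 0, 0, 20, 0, 0, 10, 0, 0, 0, 20, 0, 0, 0, 0, 0, 0])

```text
time: 25.55
position: [0.5917, 0.0833, 0.1392]
tcp_rot: [0.846, 0.533, -0.004, -0.003]
wrist_force: [0.4, -0.2, -0.9]
grip_width: 0.0374
grasp_force: 25.0
```

Request:
drive_tool(targets=[54, 0, 0, 0, 0, 0, 0, 54, 0, 0, 0, 0, 0, 0, 54, 0, 0, 0, 0, 0, 0, 54, 0, 0, -35, 0, 0, 0, 54, 0, 0, -36, 0, 0, 0])

```text
time: 25.97
position: [0.5943, 0.0825, 0.2134]
tcp_rot: [0.847, 0.532, -0.002, -0.001]
wrist_force: [1.2, -0.0, 1.5]
grip_width: 0.053
grasp_force: 0.0
```

Request:
drive_tool(targets=[54, -18, -35, 0, 0, 0, 0.12, 54, -14, -37, 0, 0, 0, 0.12, 54, -9, -38, 0, 0, 0, 0.12, 54, -4, -39, 0, 0, 0, 0.12, 54, 0, -39, 0, 0, 0, 0.12])

```text
time: 26.38
position: [0.4283, 0.1616, 0.2151]
tcp_rot: [0.966, 0.257, 0.0, 0.0]
wrist_force: [0.0, 1.0, -0.0]
grip_width: 0.054
grasp_force: 0.0
```

Request:
drive_tool(targets=[54, 0, 0, 0, 0, 0, 0.12, 54, 0, 0, 0, 0, 0, 0.12, 54, 0, 0, 0, 0, 0, 0.12, 54, 0, 0, 0, 0, 0, 0.12, 54, 0, 0, 0, 0, 0, 0.06])

```text
time: 26.8
position: [0.4315, 0.162, 0.2153]
tcp_rot: [1.0, -0.008, 0.001, -0.0]
wrist_force: [0.1, -0.6, -0.4]
grip_width: 0.0539
grasp_force: 0.0
```

Request:
drive_tool(targets=[54, 0, 0, 0, 0, 0, 0])

```text
time: 26.88
position: [0.4315, 0.1619, 0.2151]
tcp_rot: [1.0, -0.006, 0.001, -0.0]
wrist_force: [0.3, 0.3, -0.3]
grip_width: 0.054
grasp_force: 0.0
```

```bash
python3 - <<'E'
from h import *
print(go((.603,.281,.19),-np.pi/2))
s=bot.sense();w=see("wrist","w10");f=see("scene","s10")
cv2.imwrite("pics/w10c.png",np.hstack([cv2.resize(f["image"][100:320,150:450],(400,300)),cv2.resize(w["image"],(400,300))])[:,:,::-1])
E
```

```text
(array([0.4315, 0.1619, 0.2151]), array([ 170. , -121.1,   25.6]), -0.012)
```

View pics/w10c.png

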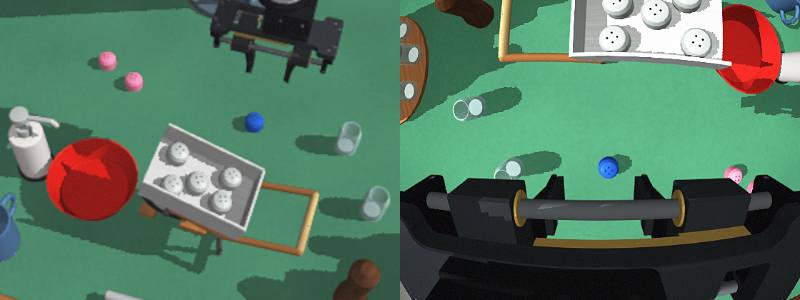

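All five lids are in the tub and the table holds no other steel lids. Next is the handle, after checking clearance to the mill.

```bash
python3 - <<'E'
from h import *
t=load("top0");print("mill",ray(t,(136,160),.14),ray(load("scene0"),(412,325),0))
for n in ("s10",):
    f=load(n);a,b=(318,193),(302,253)
    for p in(a,b):print(ray(f,(150+p[0]*.75,100+p[1]*220/300),.125))
im=t["image"];hsv=cv2.cvtColor(im,cv2.COLOR_RGB2HSV)
m=((hsv[...,0]>8)&(hsv[...,0]<28)&(hsv[...,1]>60)&(hsv[...,2]>120)).astype(np.uint8);m[:,:172]=0;m[:,183:]=0;m[:155]=0;m[215:]=0
v,u=np.nonzero(m);print(len(u),u.mean(),v.mean(),v.min(),v.max(),ray(t,(u[(v>168)&(v<202)].mean(),(v.min()+v.max())/2),.130))
E
```

```text
mill [0.66287705 0.38049569 0.14      ] [0.67525565 0.39165094 0.        ]
[0.54955255 0.2910702  0.125     ]
[0.66231297 0.28602945 0.125     ]
259 177.82625482625483 185.21235521235522 160 209 [0.60547266 0.28340903 0.13      ]
```

Request:
drive_tool(targets=[54, 31.3, -24.2, 4, 0, 0, 0, 54, 31.3, -24.2, 4, 0, 0, 0, 54, 31.3, -24.2, 4, 0, 0, 0, 54, 31.3, -24.2, 4, 0, 0, 0, 54, 31.3, -24.2, 4, 0, 0, 0])

```text
time: 27.4
position: [0.5902, 0.2821, 0.1941]
tcp_rot: [1.0, -0.005, 0.0, -0.0]
wrist_force: [0.6, -0.3, -0.3]
grip_width: 0.0544
grasp_force: 0.0
```

Request:
drive_tool(targets=[54, 0, 0, 0, 0, 0, -0.01, 54, 0, 0, 0, 0, 0, 0, 54, 0, 0, 15, 0, 0, 0, 54, 0, 0, 0, 0, 0, 0])

```text
time: 27.73
position: [0.5859, 0.2797, 0.177]
tcp_rot: [1.0, -0.0, -0.003, 0.001]
wrist_force: [-0.6, -0.4, -1.4]
grip_width: 0.0539
grasp_force: 0.0
```

```bash
python3 - <<'E'
from h import *
print(go((.588,.283,.072),-np.pi/2))
s=bot.sense();w=see("wrist","w11");im=w["image"];hsv=cv2.cvtColor(im,cv2.COLOR_RGB2HSV)
m=((hsv[...,0]>8)&(hsv[...,0]<28)&(hsv[...,1]>60)&(hsv[...,2]>110))
for r in (120,140,160,180,200):
    u=np.nonzero(m[r,:])[0];u=u[(u>200)&(u<360)]
    if len(u):print(r,u.min(),u.max(),wray(w,s,(u.mean(),r),.127).round(4))
E
```

```text
(array([0.5859, 0.2797, 0.177 ]), array([  2.6,  -3.5, 105. ]), -0.001)
120 270 359 [0.6626 0.2518 0.127 ]
140 278 285 [0.647  0.2773 0.127 ]
160 278 284 [0.6315 0.2777 0.127 ]
180 272 283 [0.6157 0.2792 0.127 ]
200 276 282 [0.5996 0.2792 0.127 ]
```

Request:
drive_tool(targets=[54, 0, 0, 30, 0, 0, 0, 54, 0, 0, 30, 0, 0, 0, 54, 0, 0, 25, 0, 0, 0, 54, 0, 0, 15, 0, 0, 0, 54, 0, 0, 0, 0, 0, 0])

```text
time: 28.2
position: [0.5853, 0.2794, 0.0763]
tcp_rot: [1.0, -0.001, -0.004, 0.001]
wrist_force: [-0.6, -0.7, 0.2]
grip_width: 0.0542
grasp_force: 0.0
```

Request:
drive_tool(targets=[0, 0, 0, 0, 0, 0, 0, 0, 0, 0, 0, 0, 0, 0, 0, 0, 0, 0, 0, 0, 0, 0, 0, 0, 0, 0, 0, 0, 0, 0, 0, 0, 0, 0, 0], newtons=15)

```text
time: 28.62
position: [0.5895, 0.2812, 0.0804]
tcp_rot: [1.0, -0.001, 0.001, -0.0]
wrist_force: [-0.3, -0.4, 0.7]
grip_width: 0.0283
grasp_force: 0.0
```

Request:
drive_tool(targets=[0, 0, 0, 0, 0, 0, 0, 0, 0, 0, 0, 0, 0, 0, 0, 0, 0, 0, 0, 0, 0, 0, 0, 0, 0, 0, 0, 0, 0, 0, 0, 0, 0, 0, 0])

```text
time: 29.03
position: [0.5891, 0.2835, 0.0797]
tcp_rot: [1.0, -0.001, 0.001, -0.002]
wrist_force: [-0.5, 5.1, 1.4]
grip_width: 0.0133
grasp_force: 14.9
```

Gripped at 13.3 mm, but near the fingertips. I'll regrip 8 mm deeper.

Request:
drive_tool(targets=[24, 0, 0, 0, 0, 0, 0, 24, 0, 0, 0, 0, 0, 0, 24, 0, 1, 8, 0, 0, 0, 24, 0, 0, 0, 0, 0, 0, 0, 0, 0, 0, 0, 0, 0])

```text
time: 29.45
position: [0.5879, 0.2798, 0.0698]
tcp_rot: [1.0, -0.001, -0.001, -0.0]
wrist_force: [-0.9, 4.1, -1.5]
grip_width: 0.0215
grasp_force: 2.3
```

Request:
drive_tool(targets=[0, 0, 0, 0, 0, 0, 0, 0, 0, 0, 0, 0, 0, 0, 0, 0, 0, 0, 0, 0, 0, 0, 0, 0, 0, 0, 0, 0, 0, 0, 0, 0, 0, 0, 0], newtons=25)

```text
time: 29.87
position: [0.5879, 0.2833, 0.071]
tcp_rot: [1.0, -0.002, -0.0, -0.003]
wrist_force: [-1.1, 8.9, -0.1]
grip_width: 0.0132
grasp_force: 24.9
```

```bash
python3 - <<'E'
from h import *
s=bot.sense();print(s["position"],s["grip_width"],s["grasp_force"],s["wrist_force"],s["joint_positions"].round(2))
# arc increments, tool axes (x,-y,-z); forward f=(-.02,-1)
a0=np.arctan2(60,-235);th=np.linspace(0,1.15,13);P=243*np.c_[np.cos(a0-th),np.sin(a0-th)];D=np.diff(P,axis=0)
print(np.c_[th[1:],-.02*D[:,0],D[:,0],-D[:,1]].round(2))
E
```

```text
[0.58794821 0.28330737 0.07095654] 0.013206009232062941 24.87299144268036 [-1.05202214  8.88239078 -0.0921714 ] [0.28 0.7  1.45 0.01 0.99 1.85]
[[  0.1   -0.14   6.83 -22.25]
 [  0.19  -0.18   8.93 -21.5 ]
 [  0.29  -0.22  10.95 -20.54]
 [  0.38  -0.26  12.86 -19.4 ]
 [  0.48  -0.29  14.66 -18.08]
 [  0.57  -0.33  16.32 -16.6 ]
 [  0.67  -0.36  17.84 -14.96]
 [  0.77  -0.38  19.19 -13.18]
 [  0.86  -0.41  20.36 -11.29]
 [  0.96  -0.43  21.35  -9.29]
 [  1.05  -0.44  22.14  -7.2 ]
 [  1.15  -0.45  22.72  -5.05]]
```

Request:
drive_tool(targets=[0, -0.1, -0.5, -11, 0, 0, 0, 0, -0.1, 3.4, -11, 0, 0, 0, 0, -0.1, 4.5, -10.8, 0, 0, 0, 0, -0.1, 4.5, -10.8, 0, 0, 0, 0, -0.1, 5.5, -10.3, 0, 0, 0])

```text
time: 30.28
position: [0.5867, 0.2621, 0.1258]
tcp_rot: [1.0, -0.001, -0.001, -0.0]
wrist_force: [-3.1, 1.0, -2.7]
grip_width: 0.0132
grasp_force: 25.0
```

Request:
drive_tool(targets=[0, -0.1, 5.5, -10.3, 0, 0, 0, 0, -0.1, 6.4, -9.7, 0, 0, 0, 0, -0.1, 6.4, -9.7, 0, 0, 0, 0, -0.1, 7.3, -9, 0, 0, 0, 0, -0.1, 7.3, -9, 0, 0, 0])

```text
time: 30.7
position: [0.5851, 0.2298, 0.1736]
tcp_rot: [1.0, -0.001, -0.002, -0.001]
wrist_force: [-5.8, 2.9, -1.9]
grip_width: 0.0132
grasp_force: 24.9
```

Request:
drive_tool(targets=[0, -0.1, 8.2, -8.3, 0, 0, 0, 0, -0.1, 8.2, -8.3, 0, 0, 0, 0, -0.1, 8.9, -7.5, 0, 0, 0, 0, -0.1, 8.9, -7.5, 0, 0, 0, 0, -0.2, 9.6, -6.6, 0, 0, 0])

```text
time: 31.12
position: [0.5835, 0.1869, 0.2124]
tcp_rot: [1.0, -0.001, -0.003, -0.002]
wrist_force: [-7.5, 4.4, 3.2]
grip_width: 0.0133
grasp_force: 25.1
```

Request:
drive_tool(targets=[0, -0.2, 9.6, -6.6, 0, 0, 0, 0, -0.2, 10.2, -5.6, 0, 0, 0, 0, -0.2, 10.2, -5.6, 0, 0, 0, 0, -0.2, 10.7, -4.6, 0, 0, 0, 0, -0.2, 10.7, -4.6, 0, 0, 0])

```text
time: 31.53
position: [0.5819, 0.1346, 0.2393]
tcp_rot: [1.0, -0.001, -0.003, -0.001]
wrist_force: [-9.2, 3.2, 4.8]
grip_width: 0.0131
grasp_force: 25.0
```

Request:
drive_tool(targets=[0, -0.2, 11, -3.6, 0, 0, 0, 0, -0.2, 11, -3.6, 0, 0, 0, 0, -0.2, 11.3, -2.5, 0, 0, 0, 0, -0.2, 11.3, -2.5, 0, 0, 0, 0, 0, 0, 0, 0, 0, 0])

```text
time: 31.95
position: [0.5803, 0.0874, 0.2512]
tcp_rot: [1.0, -0.001, -0.005, 0.001]
wrist_force: [-10.1, 1.6, 3.2]
grip_width: 0.0132
grasp_force: 25.1
```

Request:
drive_tool(targets=[0, 0, 0, 0, 0, 0, 0, 0, 0, 0, 0, 0, 0, 0, 0, 0, 0, 0, 0, 0, 0, 0, 0, 0, 0, 0, 0, 0, 0, 0, 0, 0, 0, 0, 0])

```text
time: 32.37
position: [0.5804, 0.0891, 0.2509]
tcp_rot: [1.0, -0.001, -0.004, 0.0]
wrist_force: [-10.8, 0.6, 4.0]
grip_width: 0.013
grasp_force: 25.1
```

```bash
python3 - <<'E'
from h import *
s=bot.sense();print(s["position"],s["grip_width"],s["wrist_force"])
t=see("top","top7");f=see("scene","s11")
cv2.imwrite("pics/w11c.png",np.hstack([cv2.resize(f["image"][100:320,150:450],(400,300)),cv2.resize(t["image"][130:330,180:440],(390,300))])[:,:,::-1])
E
```

```text
[0.58039614 0.08914347 0.25092568] 0.013025247116433086 [-10.81673686   0.63070013   3.96130035]
```

View pics/w11c.png

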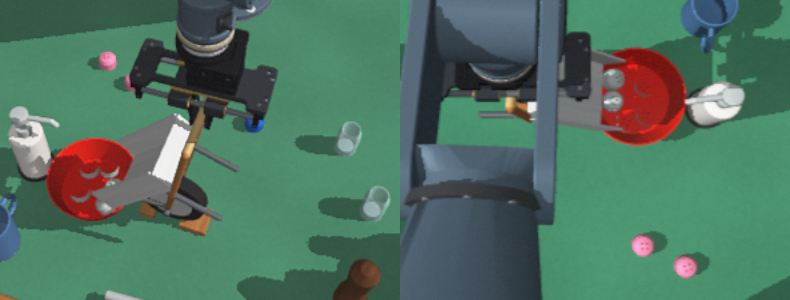

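In the tipped picture the lids have slid into the bowl, with two near the tub's lip at about (613,75) and (612,102). I'll nudge to the tilt stop to shed any that are still leaning, then check by blobs.

Request:
drive_tool(targets=[0, -0.1, 6, -0.8, 0, 0, 0, 0, -0.1, 4, -0.3, 0, 0, 0, 0, 0, 0, 0, 0, 0, 0, 0, 0, -6, 0.6, 0, 0, 0, 0, 0, 6, -0.6, 0, 0, 0])

```text
time: 32.88
position: [0.58, 0.0806, 0.252]
tcp_rot: [1.0, -0.0, -0.004, -0.0]
wrist_force: [-11.5, 1.2, 5.3]
grip_width: 0.0132
grasp_force: 25.2
```

Request:
drive_tool(targets=[0, 0, 0, 0, 0, 0, 0, 0, 0, 0, 0, 0, 0, 0, 0, 0, 0, 0, 0, 0, 0, 0, 0, 0, 0, 0, 0, 0, 0, 0, 0, 0, 0, 0, 0])

```text
time: 33.3
position: [0.5799, 0.0793, 0.2522]
tcp_rot: [1.0, -0.001, -0.005, 0.0]
wrist_force: [-9.2, 0.7, 3.7]
grip_width: 0.0133
grasp_force: 25.2
```

```bash
cat >> h.py <<'E'
def bl(f,box,z,smax=90,vmin=90,amin=30):
    x0,y0,x1,y1=box;hsv=cv2.cvtColor(f["image"],cv2.COLOR_RGB2HSV)[y0:y1,x0:x1]
    m=((hsv[...,1]<smax)&(hsv[...,2]>vmin)).astype(np.uint8);n,_,st,ce=cv2.connectedComponentsWithStats(m)
    for i in range(1,n):
        if st[i,4]>amin:print((ce[i]+[x0,y0]).round(1),st[i,2:],ray(f,ce[i]+[x0,y0],z).round(3))
E
python3 - <<'E'
from h import *
s=bot.sense();print(s["position"],s["grip_width"],s["wrist_force"])
t=see("top","top8");bl(load("top7"),(300,160,372,226),.03);print();bl(t,(300,160,372,226),.03)
hsv=cv2.cvtColor(t["image"],cv2.COLOR_RGB2HSV);print(hsv[184:216:2,304:370:2,1])
E
```

```text
[0.57993369 0.07925272 0.2521672 ] 0.013339475668671181 [-9.1944463   0.69533682  3.67845431]
[317.8 166.4] [23 10 54] [ 0.669 -0.062  0.03 ]
[313.8 194.7] [ 29  47 854] [ 0.593 -0.051  0.03 ]

[320.6 167.5] [17  8 38] [ 0.666 -0.07   0.03 ]
[314.7 197.5] [ 29  47 698] [ 0.586 -0.053  0.03 ]
[[ 28  40  32  22  33   7  14  15  12  13  16  12  11 203 218 217 198 218
  215 223 220 212 218 209 215 214 211 210 207 207 211 204 192]
 [ 27  24  43  39  38  37  14  17  14  10  12  10  89 218 214 220 131 218
  218 205 209 211 212 212 215 212 227 211 211 207 204 208 206]
 [ 20  19  30  31  35 101 123  11  15  11  11  65 210 217 219 214 102 215
  199 217 199 218 210 208 215 207 215 218 211 201 208 198 215]
 [ 40  23  39  40  27  97 211 190  63  61 167 207 211 214 211 217 163 161
  219 195 220 207 212 209 215 209 206 212 204 206 204 199 214]
 [ 34  26  30  42  31 115 167   7  12  10  13  80 208 217 212 208 216 139
  162 218 219 213 207 212 210 215 215 213 206 208 206 203 199]
 [ 32  50  31  45   8 102   4  12  12  10  11  10 140 214 211 210 209 209
  199 145 174 199 212 214 217 208 209 214 208 20
[... 685 characters left out ...]
2 202 222 221]
 [  4   4   4   4   4 162 214 209 205 206 209 209 215 212 212 206 209 154
  209 206 210 204 205 201 202 209 208 202 194 189 188 218 187]
 [  4   4   4   6   4 148 208 215 210 213 169 209 203 208 207 207 203 107
  206 200 190 207 203 207 207 203 197 190 194 210 222 222  61]
 [  0   6   6   8   6 146 200 208 205 204 162 207 207 207 192 209 206 121
  183 206 208 211 203 211 204 212 203 189 216 221 220 200 107]
 [  9   9   6   2   6 150 201 209 205 211 137 209 184 206 210 206 206 210
  121 153 207 204 191 206 202 204 193 224 228 228 225  58 107]
 [  5   5   7   2   5   0   4   7  21 109 111 183 207 213 208 214 207 209
  206 200 199 199 217 222 215 223 222 225 214 222 136 106 111]]
```

Request:
drive_tool(targets=[0, 0.2, -10, 1.1, 0, 0, 0, 0, 0.4, -22.7, 5, 0, 0, 0, 0, 0.4, -22.1, 7.2, 0, 0, 0, 0, 0.4, -21.4, 9.3, 0, 0, 0, 0, 0.4, -20.4, 11.3, 0, 0, 0])

```text
time: 33.77
position: [0.5864, 0.1755, 0.2188]
tcp_rot: [1.0, -0.001, 0.001, 0.001]
wrist_force: [-1.9, -0.9, -1.2]
grip_width: 0.0134
grasp_force: 25.2
```

Request:
drive_tool(targets=[0, 0.4, -19.2, 13.2, 0, 0, 0, 0, 0.4, -17.8, 15, 0, 0, 0, 0, 0.3, -16.3, 16.6, 0, 0, 0, 0, 0.3, -14.7, 18.1, 0, 0, 0, 0, 0, 0, 0, 0, 0, 0])

```text
time: 34.18
position: [0.5906, 0.2464, 0.1532]
tcp_rot: [1.0, 0.0, 0.003, -0.001]
wrist_force: [1.6, 3.1, -0.0]
grip_width: 0.0132
grasp_force: 25.3
```

Request:
drive_tool(targets=[0, 0.3, -12.9, 19.4, 0, 0, 0, 0, 0.2, -11, 20.5, 0, 0, 0, 0, 0.2, -8.9, 21.5, 0, 0, 0, 0, 0.1, -3, 10, 0, 0, 0, 0, 0, -2, 7, 0, 0, 0])

```text
time: 34.6
position: [0.5926, 0.2826, 0.0765]
tcp_rot: [1.0, -0.0, 0.003, -0.001]
wrist_force: [2.6, 2.4, 0.6]
grip_width: 0.0138
grasp_force: 25.1
```

Request:
drive_tool(targets=[0, 0, 0, 0, 0, 0, 0, 0, 0, 0, 0, 0, 0, 0, 0, 0, 0, 0, 0, 0, 0])

```text
time: 34.85
position: [0.5925, 0.2823, 0.0777]
tcp_rot: [1.0, -0.001, 0.003, -0.001]
wrist_force: [5.5, 2.0, -1.8]
grip_width: 0.013
grasp_force: 25.1
```

Request:
drive_tool(targets=[0, -3, 0, 4, 0, 0, 0, 0, 0, 0, 3, 0, 0, 0, 0, 0, 0, 0, 0, 0, 0, 0, 0, 0, 0, 0, 0, 0, 0, 0, 0, 0, 0, 0, 0])

```text
time: 35.27
position: [0.593, 0.2835, 0.0735]
tcp_rot: [1.0, -0.001, 0.007, -0.002]
wrist_force: [6.8, 3.3, 5.4]
grip_width: 0.0132
grasp_force: 25.2
```

Request:
drive_tool(targets=[36, 0, 0, 0, 0, 0, 0, 36, 0, 0, 0, 0, 0, 0, 36, 0, 0, 0, 0, 0, 0, 36, 0, 0, 0, 0, 0, 0, 36, 0, 0, 0, 0, 0, 0])

```text
time: 35.68
position: [0.5849, 0.2816, 0.0685]
tcp_rot: [1.0, -0.0, -0.001, 0.001]
wrist_force: [0.3, -0.4, -0.4]
grip_width: 0.0342
grasp_force: 0.0
```

Request:
drive_tool(targets=[36, 0, 0, -25, 0, 0, 0, 36, 0, 0, -40, 0, 0, 0, 36, 0, 0, -40, 0, 0, 0, 36, 0, 0, -25, 0, 0, 0, 36, -40, 0, 0, 0, 0, 0])

```text
time: 36.1
position: [0.5582, 0.2835, 0.2063]
tcp_rot: [1.0, -0.002, 0.011, -0.003]
wrist_force: [1.1, 1.2, 0.0]
grip_width: 0.0359
grasp_force: 0.0
```

Request:
drive_tool(targets=[36, -40, 0, 0, 0, 0, 0, 36, -40, 0, 0, 0, 0, 0, 36, -40, 0, 0, 0, 0, 0, 36, 0, 0, 0, 0, 0, 0, 36, 0, 0, 0, 0, 0, 0])

```text
time: 36.52
position: [0.4225, 0.2819, 0.1985]
tcp_rot: [1.0, 0.001, -0.002, 0.001]
wrist_force: [-0.6, 0.5, -0.6]
grip_width: 0.0361
grasp_force: 0.0
```

```bash
python3 - <<'E'
from h import *
t=see("top","top9");f=see("scene","s12");print("bowl area top");bl(t,(302,160,372,226),.03,110,60,8);print("scene");bl(f,(185,203,254,262),.03,110,60,8)
for g,nm in((t,"top0"),(f,"scene0")):
    a=load(nm)["image"].astype(int);d=(abs(a-g["image"]).sum(2)>90).astype(np.uint8)
    n,_,st,ce=cv2.connectedComponentsWithStats(cv2.morphologyEx(d,cv2.MORPH_OPEN,np.ones((2,2))));print(nm)
    for i in range(1,n):
        if st[i,4]>15:print(ce[i].round(),st[i,2:])
c=max(cv2.findContours((lambda h:((h[...,1]>180)&((h[...,0]<6)|(h[...,0]>174))&(h[...,2]>60)).astype(np.uint8)*np.pad(np.ones((85,90),np.uint8),((150,185),(290,180))))(cv2.cvtColor(t["image"],cv2.COLOR_RGB2HSV)),0,1)[0],key=cv2.contourArea);print(cv2.minEnclosingCircle(c))
# holes (non-red) inside bowl, V channel ascii
h=cv2.cvtColor(t["image"],cv2.COLOR_RGB2HSV)[164:224,306:372]
print("\n".join("".join("#" if s<130 else ("+" if s<185 else ".") for s in r[::1,1]) for r in h))
E
```

```text
bowl area top
[337. 161.] [9 1 9] [ 0.684 -0.113  0.03 ]
[321.4 189.5] [ 16  29 347] [ 0.607 -0.071  0.03 ]
[364.1 218.4] [ 24  20 154] [ 0.53  -0.182  0.03 ]
[319.  220.7] [19 13 23] [ 0.525 -0.063  0.03 ]
scene
[186.  214.5] [ 4 24 58] [ 0.568 -0.214  0.03 ]
[192.6 205.9] [16 12 69] [ 0.539 -0.208  0.03 ]
[248.9 206.8] [14 14 76] [ 0.499 -0.066  0.03 ]
[231.  240.1] [ 34  36 474] [ 0.605 -0.076  0.03 ]
[192.2 255.9] [ 29  22 152] [ 0.674 -0.151  0.03 ]
[211.3 244.6] [14  9 48] [ 0.631 -0.118  0.03 ]
[245.3 254.6] [ 29  23 223] [ 0.632 -0.029  0.03 ]
top0
[322. 190.] [ 16  29 363]
[442. 322.] [  313   226 29461]
[402. 200.] [ 9  3 23]
[394. 209.] [25  9 72]
[340. 211.] [ 6  8 23]
[360. 216.] [ 6  3 17]
[116. 330.] [  156   191 12524]
[265. 254.] [ 12  15 113]
[310. 255.] [ 13  14 103]
[341. 254.] [ 14  13 142]
[353. 253.] [ 9 12 75]
[253. 256.] [ 13  13 136]
[299. 257.] [ 13  13 136]
[222. 269.] [ 15  15 138]
[209. 272.] [ 13  14 140]
[377. 274.] [ 15  14 149]
[388. 271.] [11 13 86]
[356. 406.] [ 154   36 2062]
[281. 405.] [ 56  34 728]
[434. 410.] [ 6  6 18]
[260. 411.] [ 9  6 24]

[... 4157 characters left out ...]
+##+++................+#######
#######...........+#+.....................................########
########..........+##+...................................#########
########+..........+#++.................................+#########
#########+..........+###+++............................###########
##########+..........+++++............................############
###########+............+...........................+#############
#############......................................+##############
##############+....+..............................+###############
###############+........+.......................+#################
##################+...........................+###################
```

Blob counts on the bowl give five lids inside it: two lit at about (321,184) and (321,197), plus three crescents. The barrow region matches the start image and the bowl hasn't moved. On to the pump, with closed fingers.

Request:
drive_tool(targets=[0, 0, 0, -35, 0, 0, 0, 0, 0, 0, -35, 0, 0, 0, 0, 11, 37.3, 0, 0, 0, 0, 0, 11, 37.3, 0, 0, 0, 0, 0, 11, 37.3, 0, 0, 0, 0])

```text
time: 37.03
position: [0.4616, 0.1695, 0.27]
tcp_rot: [1.0, 0.0, 0.002, -0.0]
wrist_force: [-0.1, -0.5, -0.7]
grip_width: 0.0106
grasp_force: 0.0
```

Request:
drive_tool(targets=[0, 11, 37.3, 0, 0, 0, 0, 0, 11, 37.3, 0, 0, 0, 0, 0, 11, 37.3, 0, 0, 0, 0, 0, 11, 37.3, 0, 0, 0, 0, 0, 11, 37.3, 0, 0, 0, 0])

```text
time: 37.45
position: [0.5158, -0.0192, 0.269]
tcp_rot: [1.0, -0.001, 0.001, 0.0]
wrist_force: [0.3, 0.3, 0.2]
grip_width: 0.0004
grasp_force: 0.0
```

Request:
drive_tool(targets=[0, 11, 37.3, 0, 0, 0, 0, 0, 11, 37.3, 0, 0, 0, 0, 0, 11, 37.3, 0, 0, 0, 0, 0, 11, 37.3, 0, 0, 0, 0, 0, 11, 37.3, 0, 0, 0, 0])

```text
time: 37.87
position: [0.57, -0.2063, 0.2687]
tcp_rot: [1.0, -0.001, 0.0, 0.0]
wrist_force: [-0.2, 0.2, -0.2]
grip_width: 0.0003
grasp_force: 0.0
```

Request:
drive_tool(targets=[0, 11, 37.3, 0, 0, 0, 0, 0, 0, 0, 0, 0, 0, 0, 0, 0, 0, 0, 0, 0, 0])

```text
time: 38.12
position: [0.5805, -0.2438, 0.2678]
tcp_rot: [1.0, -0.003, -0.0, 0.0]
wrist_force: [-1.1, 1.2, -0.9]
grip_width: 0.0006
grasp_force: 0.0
```

```bash
python3 - <<'E'
from h import *
print(go((.5773,-.2397,.19),-np.pi/2),bot.sense()["grip_width"])
s=bot.sense();w=see("wrist","w12");h=cv2.cvtColor(w["image"],cv2.COLOR_RGB2HSV)[170:260,240:320]
print("\n".join("".join("#" if v>170 else("+" if v>110 else ".") for v in r[::1,1]*0+r[::1,2]*(r[::1,1]<50)) for r in h[::3]))
E
```

```text
(array([ 0.5805, -0.2438,  0.2678]), array([-3.2, -4.1, 77.8]), -0.006) 0.0006433277429157482
...............#++++###############################+............................
.............++########################################.........................
............##########################################++++......................
..........+#################################++++++++++++++++....................
.........+####################............+++++++++++++++++++...................
........##################.++#############+...++++++++++++++++..................
........##########+++++++#+.........+.......#+..+++++++++++++++.................
........#######+++++++++++##################+...+++++++++++++++.................
........#######+++++++#########################+..+++++++++++++.................
.........##########+##############################..+++++++++++.................
..........#########################################..+++++++++..................
++++++++++++++###+#################################++#######....................
##################################
[... 723 characters left out ...]
....................................................
................................................................................
................................................................................
................................................................................
................................................................................
................................................................................
................................................................................
................................................................................
................................................................................
```

```bash
python3 - <<'E'
from h import *
s=bot.sense();print(wray(load("w12"),s,(275,204),.171))
E
```

```text
[ 0.57852119 -0.23835779  0.171     ]
```

Request:
drive_tool(targets=[0, -3, -4, 30, 0, 0, 0, 0, 0, 0, 30, 0, 0, 0, 0, 0, 0, 0, 0, 0, 0, 0, 0, 0, 0, 0, 0, 0])

```text
time: 38.5
position: [0.5756, -0.2343, 0.2077]
tcp_rot: [1.0, 0.0, -0.002, -0.001]
wrist_force: [0.3, -0.4, 1.2]
grip_width: 0.0002
grasp_force: 0.0
```

Request:
drive_tool(targets=[0, 2, 4, 20, 0, 0, 0, 0, 0, 0, 20, 0, 0, 0, 0, 0, 0, 0, 0, 0, 0, 0, 0, 0, 0, 0, 0, 0])

```text
time: 38.83
position: [0.5791, -0.2397, 0.17]
tcp_rot: [1.0, -0.0, 0.0, 0.0]
wrist_force: [1.0, 0.6, 1.0]
grip_width: 0.0009
grasp_force: 0.0
```

Request:
drive_tool(targets=[0, 0, 0, 8, 0, 0, 0, 0, 0, 0, 0, 0, 0, 0, 0, 0, 0, 0, 0, 0, 0])

```text
time: 39.08
position: [0.579, -0.24, 0.1618]
tcp_rot: [1.0, -0.0, 0.001, 0.0]
wrist_force: [-0.1, 0.1, -0.1]
grip_width: 0.0006
grasp_force: 0.0
```

Request:
drive_tool(targets=[0, 0, 0, 8, 0, 0, 0, 0, 0, 0, 0, 0, 0, 0, 0, 0, 0, 0, 0, 0, 0])

```text
time: 39.33
position: [0.5782, -0.2397, 0.1524]
tcp_rot: [1.0, -0.001, -0.0, -0.0]
wrist_force: [-0.4, -1.3, 0.5]
grip_width: 0.0006
grasp_force: 0.0
```

Request:
drive_tool(targets=[0, 0, 0, 6, 0, 0, 0, 0, 0, 0, 0, 0, 0, 0, 0, 0, 0, 0, 0, 0, 0])

```text
time: 39.58
position: [0.5782, -0.2398, 0.1463]
tcp_rot: [1.0, -0.001, -0.0, -0.0]
wrist_force: [0.2, -0.3, 0.0]
grip_width: 0.0008
grasp_force: 0.0
```

Request:
drive_tool(targets=[0, 0, 0, 5, 0, 0, 0, 0, 0, 0, 0, 0, 0, 0, 0, 0, 0, 0, 0, 0, 0])

```text
time: 39.83
position: [0.5783, -0.2398, 0.1414]
tcp_rot: [1.0, -0.001, -0.0, -0.0]
wrist_force: [0.0, 0.4, -0.3]
grip_width: 0.0002
grasp_force: 0.0
```

Request:
drive_tool(targets=[0, 0, 0, 5, 0, 0, 0, 0, 0, 0, 0, 0, 0, 0, 0, 0, 0, 0, 0, 0, 0])

```text
time: 40.08
position: [0.5783, -0.2397, 0.1364]
tcp_rot: [1.0, -0.001, -0.0, -0.0]
wrist_force: [-0.1, -0.1, 0.3]
grip_width: 0.0003
grasp_force: 0.0
```

Request:
drive_tool(targets=[0, 0, 0, 4, 0, 0, 0, 0, 0, 0, 0, 0, 0, 0, 0, 0, 0, 0, 0, 0, 0])

```text
time: 40.33
position: [0.5788, -0.2401, 0.133]
tcp_rot: [1.0, -0.001, 0.0, 0.0]
wrist_force: [-0.5, -0.2, -0.8]
grip_width: 0.0003
grasp_force: 0.0
```

Request:
drive_tool(targets=[0, 0, 0, 4, 0, 0, 0, 0, 0, 0, 0, 0, 0, 0, 0, 0, 0, 0, 0, 0, 0])

```text
time: 40.58
position: [0.5789, -0.2401, 0.1291]
tcp_rot: [1.0, -0.001, 0.0, 0.0]
wrist_force: [0.6, -0.4, 3.4]
grip_width: 0.0006
grasp_force: 1.4
```

Request:
drive_tool(targets=[0, 0, 0, 4, 0, 0, 0, 0, 0, 0, 0, 0, 0, 0, 0, 0, 0, 0, 0, 0, 0])

```text
time: 40.83
position: [0.5789, -0.2401, 0.125]
tcp_rot: [1.0, -0.001, 0.0, 0.0]
wrist_force: [0.3, 0.9, 3.8]
grip_width: 0.0001
grasp_force: 1.9
```

Request:
drive_tool(targets=[0, 0, 0, 4, 0, 0, 0, 0, 0, 0, 0, 0, 0, 0, 0, 0, 0, 0, 0, 0, 0])

```text
time: 41.08
position: [0.5789, -0.2401, 0.1211]
tcp_rot: [1.0, -0.001, 0.0, 0.0]
wrist_force: [0.1, -0.1, 5.2]
grip_width: 0.0005
grasp_force: 2.4
```

Contact was at about z = 0.132. Pressing on to the stop, where the force should jump.

Request:
drive_tool(targets=[0, 0, 0, 3, 0, 0, 0, 0, 0, 0, 0, 0, 0, 0, 0, 0, 0, 0, 0, 0, 0])

```text
time: 41.33
position: [0.5789, -0.2401, 0.1182]
tcp_rot: [1.0, -0.001, 0.0, 0.0]
wrist_force: [0.8, -0.0, 4.9]
grip_width: 0.0001
grasp_force: 2.8
```

Request:
drive_tool(targets=[0, 0, 0, 2, 0, 0, 0, 0, 0, 0, 0, 0, 0, 0, 0, 0, 0, 0, 0, 0, 0])

```text
time: 41.58
position: [0.579, -0.2402, 0.1177]
tcp_rot: [1.0, -0.001, 0.001, 0.0]
wrist_force: [-1.6, -0.2, 12.9]
grip_width: 0.0003
grasp_force: 5.9
```

Request:
drive_tool(targets=[0, 0, 0, 1.5, 0, 0, 0, 0, 0, 0, 0, 0, 0, 0, 0, 0, 0, 0, 0, 0, 0])

```text
time: 41.83
position: [0.5791, -0.2402, 0.1177]
tcp_rot: [1.0, -0.0, 0.001, 0.001]
wrist_force: [-2.9, 2.0, 18.1]
grip_width: 0.0004
grasp_force: 9.1
```

At the stop: the force rose to 18 N with no further travel. Retreating and verifying.

Request:
drive_tool(targets=[0, 0, 0, -20, 0, 0, 0, 0, 0, 0, -35, 0, 0, 0, 0, 0, 0, -35, 0, 0, 0, 0, 0, 0, -35, 0, 0, 0, 0, -35, 0, 0, 0, 0, 0])

```text
time: 42.25
position: [0.5527, -0.2437, 0.2468]
tcp_rot: [1.0, 0.001, 0.009, 0.005]
wrist_force: [2.4, -1.9, 1.2]
grip_width: 0.0006
grasp_force: 0.0
```

Request:
drive_tool(targets=[0, -38, 0, 0, 0, 0, 0, 0, -38, 0, 0, 0, 0, 0, 0, -25, 0, 0, 0, 0, 0, 0, 0, 0, 0, 0, 0, 0, 0, 0, 0, 0, 0, 0, 0])

```text
time: 42.67
position: [0.4412, -0.2392, 0.2389]
tcp_rot: [1.0, -0.001, -0.001, -0.001]
wrist_force: [0.5, -0.2, 0.0]
grip_width: 0.0001
grasp_force: 0.0
```

```bash
python3 - <<'E'
from h import *
t=see("top","top10");f=see("scene","s13");print(bot.sense()["position"])
for n,c in (("top10",(306,164,372,224)),("s13",(183,200,256,264))):
    g=load(n);x0,y0,x1,y1=c;h=cv2.cvtColor(g["image"],cv2.COLOR_RGB2HSV)[y0:y1,x0:x1,1]
    if n=="s13":print("\n".join("".join("#" if s<130 else("+" if s<185 else ".") for s in r) for r in h))
    d=(abs(load("top0" if n[0]=="t" else "scene0")["image"].astype(int)-g["image"]).sum(2)>60)
    m,_,st,ce=cv2.connectedComponentsWithStats(d.astype(np.uint8))
    print(n,[(ce[i].round().tolist(),st[i,2:].tolist()) for i in range(1,m) if st[i,4]>25 and 120<ce[i][0]<420 and 110<ce[i][1]<320])
print(ray2(t,(321.5,184),f,(231,240)))
E
```

```text
[ 0.44328653 -0.24004586  0.23920386]
top10 [([321.0, 189.0], [16, 30, 373]), ([339.0, 191.0], [11, 10, 26]), ([343.0, 210.0], [30, 13, 224]), ([345.0, 252.0], [24, 15, 280]), ([258.0, 254.0], [25, 16, 294]), ([303.0, 255.0], [23, 16, 280]), ([214.0, 270.0], [26, 16, 317]), ([401.0, 300.0], [37, 15, 208])]
################################+++++++++++##############################
###########################+++####+.......+++##++########################
##+######################+##+..................+++#+#####################
######################+##+.........................+##+##################
####################+#+...............................###################
###+##############+#+...................................+################
##################+......................................+#+#############
###############+#+.........................................#+############
####+##########+............................................+############
############+#+..............................................+#+#########
###########+#+......................................
[... 3582 characters left out ...]
################.......................+#########################
###########################+.................+###########################
###############################+........+################################
#########################################################################
#########################################################################
s13 [([252.0, 123.0], [58, 45, 1617]), ([198.0, 143.0], [49, 5, 161]), ([210.0, 167.0], [22, 15, 235]), ([234.0, 189.0], [23, 15, 253]), ([269.0, 196.0], [23, 15, 126]), ([320.0, 206.0], [18, 12, 117]), ([362.0, 207.0], [26, 15, 284]), ([227.0, 235.0], [41, 40, 683]), ([211.0, 245.0], [15, 11, 63])]
[ 0.6175841  -0.06825915  0.05739075]
```

The scene mask confirms five lids inside the bowl: two lit at about (236,238) and (230,250), and three crescents at about (217,226), (235,225) and (210,244). The pump, bowl and barrow are unchanged from the start, so I'm handing in.

```bash
python3 -c "
from rig import bot
print(bot.hand_in())"
```

```text
the job is handed in; nothing more can be done
None
```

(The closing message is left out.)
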